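# Line up three terminal blocks in a jig and hold the spring clamp on them

## Task

Nudge the three terminal blocks on the jig plate into one straight row, end to end, flush along the steel rail and up against its end stop (any order, right side up). Then push the sprung clamp's upright handle 40 mm toward the row, until the front edge of its carriage is level with the white marks across the guides, and finish while still holding it there, so that the row stays clamped; the spring pushes the clamp back if you let go. Do not disturb the bottle, the solder spool and the side cutter standing around the jig.

Things in the scene. Friction and masses are not known exactly. Their poses are not given: they have to be found in the camera images.
- jig: Fixed jig: aluminium plate 175 x 280 x 8 mm, jig x from -100 to 75, y from -165 to 115 mm; origin on the bench top, z up, plate top z = 8. Steel rail, 10 mm high above the plate, along y: its face to -x is at x = 45 (y -60 to 75). End stop, 10 mm high: its face to -y is at y = 60 (x 25 to 45). A tight row has block centres at x = 37.5, y = 45, 15, -15 mm.
- jig_corner (a point): Inner corner of the rail's face and the end stop's face, on the plate's top (jig x = 45, y = 60, z = 8 mm); axes as the jig's. The clamp runs at the other (-y) end, in line with the row, between two dark guides 12 mm high (jig x 12.5 to 62.5, y -162 to -50 mm).
- block_1_center (a point): Centre of a yellow terminal block, 15 x 30 x 14 mm (x, y, z; the contact body is about 14.5 mm wide and 13.5 mm high), 10 to 20 g, loose, lying on the jig's plate right side up; z up, y along its length.
- block_2_center (a point): Centre of a second, equal terminal block.
- block_3_center (a point): Centre of a third, equal terminal block.
- clamp_handle (a point): Centre of the clamp's upright black handle: 26 mm along jig x, 16 mm along jig y (the push direction), from 24 to 66 mm above the bench; this point is 51 mm above it. At rest at jig x = 37.5, y = -119 mm; axes as the jig's. It stands on an aluminium carriage 30 x 44 mm, top 26 mm above the bench, whose front edge is 22 mm ahead (+y) of this point.
- clamp (a joint): Travel of the clamp's carriage along the jig's +y, toward the row, in m: 0 at rest, 0.040 with its front edge level with the white marks (jig y = -57 mm), 0.050 at the end. A spring returns it: 3 N at rest, 9 N at the mark, plus the nose's force (about 5 N there).
- nose (a joint): How far the sprung steel nose is pushed back into the carriage, in m: 0 free, at most 0.030; 2 N when just touched, plus 0.2 N per mm. Nose 16 mm wide, 12 mm high; free, its face is 64 mm ahead (+y) of the handle's centre: at rest at jig y = -55 mm, 25 mm short of a tight row, so about 0.015 at the mark.
- bottle_center (a point): Centre of a small flux bottle with a red spout, 34 mm across, 95 mm tall, loose, left of the jig; leave it alone.
- spool_center (a point): Centre of a solder spool, 54 mm across, 40 mm high, loose, right of the jig; leave it alone.
- cutter_center (a point): Centre of a side cutter with red handles, 121 x 46 x 12 mm, lying loose behind the rail; leave it alone.

How it is judged:
By the outcome, as a careful person would: the job done as asked, in the order asked, and still so for the second after the job is handed in, while the arm keeps its last pose, push and grip.
It also fails if it takes over 72 s, if anything falls off the work surface, if the arm or the gripper's body presses on something with over 40 N, if the wrist force passes 120 N, or if a joint passes its speed limit or range.

## Robot

A 6-joint arm with a two-finger parallel gripper is mounted at the origin on a cart in front of the work surface, level with it; the furniture and walls round the work are solid. World frame = base frame: x ahead of the robot, y to its left, z up, the work surface at z = 0. Lengths are in m, angles in degrees, forces in N, time in s.
With the tool pointing down it reaches from about 0.25 to 0.85 m from the base axis. Payload 12.5 kg.
Tool frame: the origin (TCP) lies at the very end of the fingers, on their centre line; the grasp point (between the pads) lies 19 mm behind it; z points along the fingers, y is the line along which they close (so a half turn about z gives the same grasp; the last joint's range is limited). The gripper opens to 93 mm and grips with 3 to 60 N. Pads are 15 mm wide; open, the fingers measure 128 mm over their backs; the gripper's body (75 mm by 188 mm) begins 65 mm behind the grasp point.
Start: joints at [63.965, 20.094, 94.641, -0, 65.266, -4.847], TCP at [0.199, 0.513, 0.197] pointing down, gripper open.
Joint ranges: [-157.81, 157.81], [-45, 120.19], [0.68, 151.7], [-89.99, 269.99], [4.06, 180], [-164.3, 164.3]. Speed limits (degrees/s): [127.2, 127.2, 159.86, 180, 180, 180].

## Interface

Orientations are given as a 3x3 rotation matrix whose columns are the frame's x, y, z axes.
In Python, from plant import manip gives the robot as it stands.
- The arm moves only by the tool arm_command, never from a script. Its argument "rows" is a list of rows, each a list of 2 entries, a list of its own where there are three numbers: the shift along the tool's x, y, z in units of 50 mm (1.0 is 50 mm), then the turn, a rotation vector about the tool's x, y, z in units of 8 degrees (1.0 is 8 degrees). A call has exactly 5 rows; each row shifts and turns the commanded pose from where the row before left it, along the tool's axes as they then stand; what a row does not reach is not made up. A row lasts 1/10 s, in which the tool goes at most 50 mm and 8.59 degrees, less where a joint would pass 70% of its speed; a pose out of reach is approached as far as the arm can. A call is refused whole if a number of a shift passes 1 or a number of a turn 1, either way. A call with a gripper value outside its range is refused whole. "jaw" is the finger opening in mm, from 0 to 93, set as the call begins (left out, the last holds). The fingers move at their own pace and stop on an object; "squeeze" is the grip in N (left out, the last holds). Time passes only in rows, so rows that do not move let the fingers close, or fill a call up. It gives the time, the measured TCP pose, the force, the opening and the grip force at its end, in the units of the state.
- manip.get_state(): the state, without advancing time (a new reading comes with each control period).
- manip.grab_frame(name): name is "scene" or "top" or "wrist"; returns (picture, depth): 420x560x3 uint8, blue, green, red; 420x560 float32, m along the optical axis (not along the pixel's ray), 0 where there is no reading.
- manip.calibration(name): a dict with "intrinsics" (3x3 intrinsics, pixels), "distortion" ([k1, k2, p1, p2, k3] as OpenCV has them; the pictures are not rectified), "cam_to_world" (4x4, takes a point from camera to world coordinates). Camera axes: x right, y down, z forward; pixel columns grow to the right and rows downward; lengths in m; the calibration is good to about 2 mm. A picture is of the moment at which its call begins: read the wrist's pose just before it. calibration takes no time and is no camera call; for the wrist camera it gives the pose at the moment of the call.
- manip.job_done(): hands the job in; it is judged then, once.
The state is a dict: "clock": time; "joint_pos": joint angles; "dq": joint speeds; "joint_efforts": joint torques, N m; "tcp_pos": TCP position; "eef_rot": TCP orientation; "wrist_force": force on the tool from outside, world axes, zero at the start; "wrist_torque": the same for the moment, N m; "finger_gap": opening from 0.0 (shut) to 1.0 (fully open); "finger_force": force on a finger pad.
Only numpy, scipy, OpenCV 4.12 (cv2) and the standard library are available. Lean on these libraries where they do the work, as an engineer would, in place of code of your own. Each camera call takes 0.05 s, during which the arm holds its last target. There are 200 camera calls.

## Working session

There is one attempt and no reset: what is moved stays moved. The work goes in short steps, Python scripts to look and compute and a tool call to move; the robot and the scene stay as the last step left them, time stands still between calls to the robot, and variables do not carry over. Pictures are saved under pics/ and viewed, at most 10 in all, crops included, and the job is handed in when it is done.

Besides the shell and the picture viewer there is one more tool, called after "Emit:" by a JSON object that holds its "api" and its "payload". arm_command: Moves the arm, as the interface text tells. Its arguments: {"type":"object","properties":{"rows":{"type":"array","items":{"type":"array"}},"jaw":{"type":"number"},"squeeze":{"type":"number"}},"required":["rows"]}

```bash
mkdir -p pics; ls; python3 - <<'E'
from plant import manip
import cv2,numpy as np
s=manip.get_state();print(s['clock'],s['tcp_pos'],s['eef_rot'],s['finger_gap'])
for n in ['scene','top']:
    im,d=manip.grab_frame(n);cv2.imwrite(f'pics/{n}0.png',im);np.savez(f'pics/{n}0.npz',im=im,d=d)
    c=manip.calibration(n);print(n,c)
E
```

```text
pics
0.0 [0.19861559 0.51250775 0.19680767] [[-9.32397695e-01  3.61433684e-01 -4.79148882e-04]
 [ 3.61433994e-01  9.32397141e-01 -1.01956706e-03]
 [ 7.82511678e-05 -1.12382267e-03 -9.99999365e-01]] 0.9953272165900954
scene {'intrinsics': array([[397.62029866,   0.        , 279.24367447],
       [  0.        , 397.62029866, 206.02711168],
       [  0.        ,   0.        ,   1.        ]]), 'distortion': array([0.04103486, 0.        , 0.        , 0.        , 0.        ]), 'cam_to_world': array([[ 0.51219048, -0.64706843,  0.56476841,  0.11071885],
       [-0.8587885 , -0.39500575,  0.32627099, -0.23556774],
       [ 0.01196711, -0.65212951, -0.75801312,  0.70384222],
       [ 0.        ,  0.        ,  0.        ,  1.        ]])}
top {'intrinsics': array([[425.98274788,   0.        , 280.74698431],
       [  0.        , 425.98274788, 208.15544884],
       [  0.        ,   0.        ,   1.        ]]), 'distortion': array([-0.017634,  0.      ,  0.      ,  0.      ,  0.      ]), 'cam_to_world': array([[ 0.00679048, -0.98553178,  0.16935466,  0.43729527],
       [-0.999717  , -0.010552  , -0.02132077,  0.04775601],
       [ 0.02279933, -0.16916196, -0.98532453,  0.97770969],
       [ 0.        ,  0.        ,  0.        ,  1.        ]])}
```

View pics/top0.png

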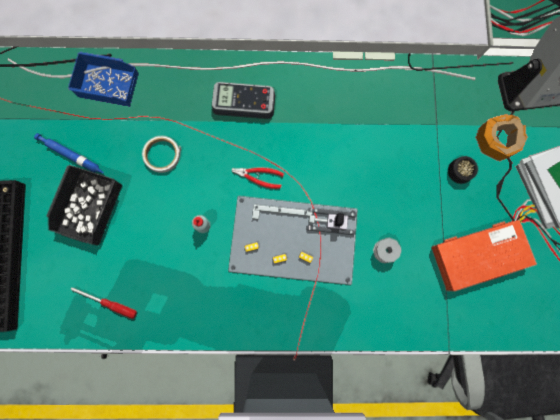

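View pics/scene0.png

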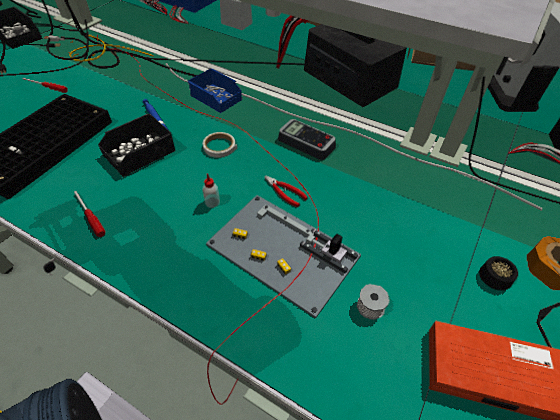

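The top view shows the plate centred at about (293,242), with yellow blocks at (251,247), (279,259) and (305,257). The rail runs along row 210, the clamp handle is at (341,218), the bottle at (200,224), the spool at (387,250) and the cutter at (262,178). In the scene view the blocks lie at (240,233), (259,254) and (284,266), all upright.

```bash
cat > h.py <<'E'
import cv2,numpy as np
def plane(c,px,z):
    px=np.asarray(px,float).reshape(-1,1,2)
    u=cv2.undistortPoints(px,c['intrinsics'],c['distortion']).reshape(-1,2)
    T=c['cam_to_world'];r=np.c_[u,np.ones(len(u))]@T[:3,:3].T
    return T[:3,3]+r*((z-T[2,3])/r[:,2])[:,None]
def blobs(mask,amin):
    cs,_=cv2.findContours(mask,cv2.RETR_EXTERNAL,cv2.CHAIN_APPROX_NONE)
    return [k for k in cs if cv2.contourArea(k)>=amin]
def rect(c,k,z):
    p=plane(c,k,z)[:,:2];(cx,cy),(w,h),a=cv2.minAreaRect((p*1000).astype(np.float32))
    if w<h:w,h,a=h,w,a-90
    return np.round([cx,cy,w,h,(a+90)%180-90],1)   # long axis angle from world x
E
python3 - <<'E'
from h import *
from plant import manip
for n in ['top','scene']:
    f=np.load(f'pics/{n}0.npz');im=f['im'];c=manip.calibration(n)
    hsv=cv2.cvtColor(im,cv2.COLOR_BGR2HSV)
    y=cv2.inRange(hsv,(20,140,120),(35,255,255)); y[330:]=0
    for k in blobs(y,25): print(n,'yellow',cv2.boundingRect(k),rect(c,k,.018))
    g=cv2.inRange(hsv,(85,0,60),(135,75,255)); g=cv2.morphologyEx(cv2.inRange(hsv,(0,0,70),(180,80,255)),cv2.MORPH_CLOSE,np.ones((7,7)))
    for k in blobs(g,4000): print(n,'gray',cv2.boundingRect(k),cv2.contourArea(k),rect(c,k,.008))
c=manip.calibration('top')
for nm,p,z in [('bottle',(200,222),.09),('spool',(387,247),.04),('handle',(341,215),.066),('cut',(262,178),.006),('fl',(241,198),.008),('fr',(357,206),.008),('nl',(229,275),.008),('nr',(353,285),.008),('cornerRail',(258,211),.018)]:
    print(nm,plane(c,p,z)[0].round(4))
E
```

```text
top yellow (273, 254, 14, 9) [488.   29.1  28.8  14.1 -75.6]
top yellow (299, 252, 14, 11) [492.  -29.6  28.1  14.1  63.9]
top yellow (245, 243, 13, 9) [513.6  92.9  29.3  14.2 -75.4]
top gray (0, 156, 560, 264) 34877.5 [ 436.1   18.7 1233.4  584.3   90. ]
top gray (0, 0, 560, 108) 29878.0 [ 996.5   20.1 1425.7  294.3  -88.7]
scene yellow (277, 259, 14, 13) [492.6 -27.8  29.   14.3  65.3]
scene yellow (251, 249, 15, 9) [489.   31.   29.6  13.5 -75.4]
scene yellow (233, 228, 15, 8) [514.8  94.5  29.8  13.9 -74.1]
scene gray (0, 217, 321, 203) 30056.0 [171.9 172.1 785.6 256.8 -87.7]
scene gray (207, 196, 154, 121) 8862.5 [553.8  -4.5 279.2 241.5  84.3]
scene gray (13, 0, 547, 211) 28899.0 [1131.4  315.2 2164.6 1123.6  -59.6]
bottle [0.5586 0.1976 0.09  ]
spool [ 0.5137 -0.2085  0.04  ]
handle [ 0.5803 -0.1031  0.066 ]
cut [0.6755 0.0711 0.006 ]
fl [0.6268 0.119  0.008 ]
fr [ 0.6109 -0.1504  0.008 ]
nl [0.4505 0.1419 0.008 ]
nr [ 0.4301 -0.1372  0.008 ]
cornerRail [0.5951 0.0788 0.018 ]
```

```bash
cat >> h.py <<'E'
YAW=-4.2; O=np.array([.5400,.0188])   # jig pose, world
def J():
    a=np.radians(YAW);return np.array([[np.cos(a),-np.sin(a)],[np.sin(a),np.cos(a)]])
def j2w(p): return O+J()@(np.asarray(p)/1000)
def w2j(p): return (np.asarray(p)[...,:2]-O)@J()*1000
def where(s):
    R=s['eef_rot'];print('t',round(s['clock'],2),'jig',w2j(s['tcp_pos']).round(1),'z',(s['tcp_pos'][2]*1000).round(1),'yaw err',round(np.degrees(np.arctan2(R[1,1],R[0,1]))-90-YAW,2),'tilt',R[:2,2].round(4),'F',np.round(s['wrist_force'],1),'gap',round(s['finger_gap'],3))
def to(s,xy,z):   # jig mm -> tool shift in units of 50 mm
    w=np.r_[j2w(xy),z/1000];d=s['eef_rot'].T@(w-s['tcp_pos']);return (d/.05).round(3)
E
python3 - <<'E'
from h import *
from plant import manip
s=manip.get_state()
cor=np.array([[.6268,.119],[.6109,-.1504],[.4505,.1419],[.4301,-.1372]])
import h
h.O=cor.mean(0)-J()@np.array([-.0125,-.025]);print('O',h.O);print(w2j(cor).round(1))
where(s)
T=manip.calibration('wrist')['cam_to_world']
Tt=np.eye(4);Tt[:3,:3]=s['eef_rot'];Tt[:3,3]=s['tcp_pos'];print((np.linalg.inv(Tt)@T).round(3))
print(to(s,(0,10),230))
E
```

```text
O [0.54387239 0.01734238]
[[  75.3  107.5]
 [  79.1 -162.4]
 [-102.2  117.4]
 [-102.1 -162.5]]
t 0.1 jig [-380.6  468.6] z 196.9 yaw err -16.99 tilt [-0.0004 -0.0009] F [ 0.7 -0.3  0. ] gap 0.999
[[ 0.001 -0.955 -0.295  0.082]
 [ 1.     0.001 -0.     0.001]
 [ 0.001 -0.295  0.955 -0.187]
 [ 0.     0.     0.     1.   ]]
[-9.959 -6.548 -0.657]
```

Emit:
{"api": "arm_command", "payload": {"rows": [[[-0.4,-0.3,0],[0,0,0]],[[-0.65,-0.49,0],[0,0,0]],[[-0.65,-0.49,0],[0,0,0]],[[-0.65,-0.49,0],[0,0,0]],[[-0.65,-0.49,0],[0,0,0]]], "jaw": 0, "squeeze": 20}}

```text
clock: 0.6
tcp_pos: [0.2982, 0.3517, 0.1971]
eef_rot: [[-0.933, 0.361, -0.0], [0.361, 0.933, -0.0], [0.0, -0.0, -1.0]]
wrist_force: [-0.5, 0.1, 0.8]
finger_gap: 0.62
finger_force: 0.0
```

Emit:
{"api": "arm_command", "payload": {"rows": [[[-0.65,-0.49,0],[0,0,0]],[[-0.65,-0.49,0],[0,0,0]],[[-0.65,-0.49,0],[0,0,0]],[[-0.65,-0.49,0],[0,0,0]],[[-0.65,-0.49,0],[0,0,0]]]}}

```text
clock: 1.1
tcp_pos: [0.4055, 0.1787, 0.1973]
eef_rot: [[-0.932, 0.361, -0.0], [0.361, 0.932, 0.0], [0.0, -0.0, -1.0]]
wrist_force: [0.6, 0.2, -0.3]
finger_gap: 0.19
finger_force: 0.0
```

Emit:
{"api": "arm_command", "payload": {"rows": [[[-0.65,-0.49,0],[0,0,0]],[[-0.65,-0.49,0],[0,0,0]],[[-0.65,-0.49,0],[0,0,0]],[[-0.65,-0.46,0],[0,0,0]],[[-0.65,-0.46,0],[0,0,0]]]}}

```text
clock: 1.6
tcp_pos: [0.5138, 0.0085, 0.1971]
eef_rot: [[-0.932, 0.362, -0.0], [0.362, 0.932, 0.0], [0.0, -0.0, -1.0]]
wrist_force: [0.7, 0.5, 0.3]
finger_gap: 0.005
finger_force: 0.0
```

Emit:
{"api": "arm_command", "payload": {"rows": [[[0,0,0],[0,0,-1]],[[0,0,0],[0,0,-1]],[[0,0,0],[0,0,-0.12]],[[0,0,0],[0,0,0]],[[0,0,0],[0,0,0]]]}}

```text
clock: 2.1
tcp_pos: [0.5132, 0.0103, 0.1973]
eef_rot: [[-0.997, 0.076, -0.0], [0.076, 0.997, 0.0], [0.0, 0.0, -1.0]]
wrist_force: [-0.0, 0.3, 0.5]
finger_gap: 0.002
finger_force: 0.0
```

```bash
sed -i 's/^YAW.*/YAW=-4.2; O=np.array([.5439,.0173])/' h.py; python3 - <<'E'
from h import *
from plant import manip
s=manip.get_state();where(s)
c=manip.calibration('wrist');im,d=manip.grab_frame('wrist');cv2.imwrite('pics/w1.png',im);np.savez('pics/w1.npz',im=im,d=d,**c)
E
```

```text
t 2.1 jig [-30.1  -9.2] z 197.3 yaw err -0.18 tilt [-0.0001  0.    ] F [-0.   0.3  0.5] gap 0.002
```

View pics/w1.png

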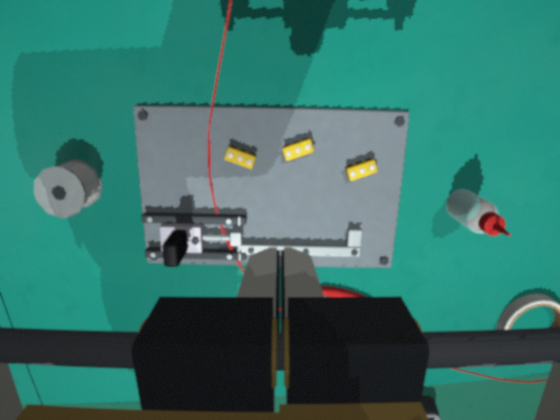

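The wrist view is upside down relative to the top view. It shows the plate from (135,105) to (405,265), blocks at (240,157), (298,150) and (362,170), the rail along row 248, the end stop at (355,238) and the handle at (177,245). The fingers are closed at the bottom centre.

```bash
python3 - <<'E'
from h import *
import h
c=dict(np.load('pics/w1.npz'));im=c['im']
hsv=cv2.cvtColor(im,cv2.COLOR_BGR2HSV)
print([hsv[y,x].tolist() for x,y in [(300,200),(270,250),(355,238),(120,150),(300,90),(430,200),(298,150)]])
S=hsv[...,1].astype(float)
# subpixel-ish edge points: strongest saturation step along scan lines
def edge(p0s,dirn,n):
    out=[]
    for p in p0s:
        q=np.array([np.array(p)+np.array(dirn)*t for t in range(n)]);v=cv2.GaussianBlur(S,(3,3),0)[q[:,1],q[:,0]]
        g=np.abs(np.diff(v));i=g.argmax();w=g[max(0,i-2):i+3];k=np.arange(max(0,i-2),i+3)[:len(w)];t=(w*k).sum()/w.sum()+.5
        out.append(np.array(p)+np.array(dirn)*t)
    return np.array(out)
E={'near x-100':edge([(x,95) for x in range(250,390,6)],(0,1),22),'y115':edge([(385,y) for y in range(125,250,5)],(1,0),35),'y-165':edge([(125,y) for y in range(120,205,5)],(1,0),30)}
for n,p in E.items():
    w=plane(c,p,.008)[:,:2]*1000
    vx,vy,x0,y0=cv2.fitLine(w.astype(np.float32),cv2.DIST_HUBER,0,.01,.01).ravel()
    r=(w-[x0,y0])@[-vy,vx];a=np.degrees(np.arctan2(vy,vx))
    print(n,'ang',round(a%180,2),'pt jig',w2j(np.array([x0,y0])/1000).round(1),'res',np.abs(r).mean().round(2))
y=cv2.inRange(hsv,(18,120,100),(38,255,255));y[300:]=0
for k in blobs(y,60): 
    for z in (.018,):
        r=rect(c,k,z);print('blk',r,w2j(r[:2]/1000).round(1))
st=cv2.inRange(hsv,(0,0,190),(180,60,255))
cv2.imwrite('pics/crop1.png',cv2.resize(im[95:280,125:415],None,fx=2.7,fy=2.7,interpolation=cv2.INTER_CUBIC))
E
```

```text
[[101, 31, 162], [30, 8, 97], [92, 16, 219], [85, 187, 132], [85, 190, 133], [86, 190, 154], [36, 5, 232]]
near x-100 ang 84.39 pt jig [-96.5  20.7] res 0.05
y115 ang 174.45 pt jig [-22.1 119.9] res 0.09
y-165 ang 174.41 pt jig [ -51.3 -158.3] res 0.08
blk [513.9  93.7  30.4  15.  -75.1] [-35.5  74. ]
blk [492.3 -28.4  29.4  14.4  65.1] [-48.1 -49.4]
blk [488.4  30.3  29.9  14.9 -75.6] [-56.3   8.9]
```

View pics/crop1.png

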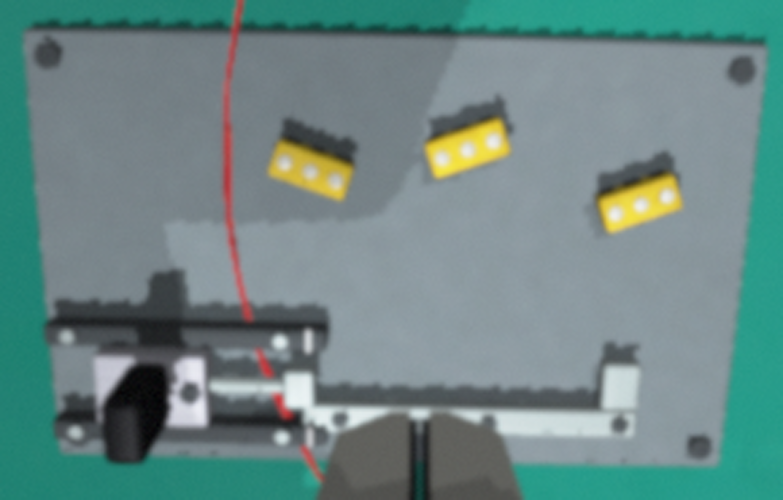

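The crop shows the rail's bright top edge along crop row 410 with a dark face/shadow band above it. The end stop spans crop columns 602–638, and the white marks are at crop column 308. I'll refine the jig pose from the plate sides and the rail edge.

```bash
python3 - <<'E'
from h import *
import h
h.YAW=-5.6
c=dict(np.load('pics/w1.npz'));im=c['im'];V=im.mean(2)
S=cv2.cvtColor(im,cv2.COLOR_BGR2HSV)[...,1].astype(float)
def step(p,dirn,n,A,sign):
    q=np.array([np.array(p)+np.array(dirn)*t for t in range(n)]);v=A[q[:,1],q[:,0]];g=sign*np.diff(v)
    i=g.argmax();k=np.arange(max(0,i-1),min(len(g),i+2));w=np.clip(g[k],0,None);return np.array(p)+np.array(dirn)*((w*k).sum()/w.sum()+.5)
def show(n,P,z):
    w=w2j(plane(c,P,z));print(n,w.mean(0).round(2),w.std(0).round(2))
show('railtop x45 (z18)',[step((x,240),(0,1),14,V,1) for x in list(range(250,262,2))+list(range(306,340,3))],.018)
show('plate near x-100',[step((x,96),(0,1),20,S,-1) for x in range(250,390,6)],.008)
print('V profile at col 330',V[92:116,330].round(),S[92:116,330])
show('y115',[step((385,y),(1,0),35,S,1) for y in range(125,250,5)],.008)
show('y-165',[step((125,y),(1,0),30,S,-1) for y in range(120,205,5)],.008)
print('stop rows',V[236,340:366].round(), V[232,340:366].round())
show('stop L z18',[step((340,y),(1,0),14,V,1) for y in range(233,243)],.018)
show('stop R z18',[step((355,y),(1,0),12,V,-1) for y in range(233,243)],.018)
for z in (.0145,.0185):show('nose? ',[(125+313/2.7,95+390/2.7)],z)
E
```

```text
railtop x45 (z18) [48.45 13.79] [ 0.27 35.75]
plate near x-100 [-97.04  27.9 ] [ 0.11 41.57]
V profile at col 330 [111. 110. 111. 111. 110. 112. 113. 112. 111. 112. 113. 113. 112. 109.
 101.  85.  83. 105. 130. 143. 148. 149. 149. 150.] [192. 195. 192. 191. 194. 192. 190. 192. 193. 192. 189. 187. 190. 192.
 190. 177. 101.  43.  32.  30.  29.  29.  29.  31.]
y115 [-18.36 119.3 ] [39.64  0.17]
y-165 [ -39.91 -159.45] [25.96  0.14]
stop rows [152. 152. 152. 147. 136. 122. 101. 110. 155. 195. 214. 217. 216. 216.
 214. 213. 213. 212. 210. 210. 198. 177. 161. 153. 153. 153.] [153. 154. 152. 149. 141. 129. 114. 108. 136. 177. 203. 210. 211. 209.
 209. 206. 206. 207. 206. 206. 199. 181. 160. 150. 151. 152.]
stop L z18 [37.54 64.89] [3.34 0.13]
stop R z18 [37.28 78.78] [3.34 0.18]
nose?  [ 43.75 -50.53] [0. 0.]
nose?  [ 42.07 -50.1 ] [0. 0.]
```

```bash
python3 - <<'E'
import h
h.YAW=-5.6
import numpy as np
O=h.O+h.J()@np.array([.0033,.0049]);print(O)
open('h.py','a').write(f"YAW=-5.6;O=np.array([{O[0]:.4f},{O[1]:.4f}])\n")
E
python3 - <<'E'
from h import *
from plant import manip
s=manip.get_state();where(s)
for n,w,a in [('1',(513.9,93.7),-75.1),('2',(488.4,30.3),-75.6),('3',(492.3,-28.4),65.1)]:
    print(n,w2j(np.array(w)/1000).round(1),'yaw rel jig y',round((a-90-YAW+90)%180-90,1))
for n,w in [('bottle',(.5586,.1976)),('spool',(.5137,-.2085)),('cut',(.6755,.0711))]: print(n,w2j(np.array(w)).round(1))
print(to(s,(-60,75),60), to(s,(-60,75),12))
E
```

```text
[0.54766241 0.02185459]
t 2.15 jig [-33.2 -14.9] z 197.3 yaw err 1.25 tilt [-0.  0.] F [ 1.1 -0.6  0.4] gap 0.002
1 [-40.6  68.2] yaw rel jig y 20.5
2 [-59.8   2.6] yaw rel jig y 20.0
3 [-50.2 -55.5] yaw rel jig y -19.3
bottle [ -6.3 175.9]
spool [ -11.4 -232.6]
cut [122.4  61.4]
[0.497 1.809 2.747] [0.497 1.809 3.707]
```

Emit:
{"api": "arm_command", "payload": {"rows": [[[0,0,0],[0,0,1]],[[0,0,0],[0,0,1]],[[0,0,0],[0,0,1]],[[0,0,0],[0,0,1]],[[0,0,0],[0,0,1]]], "jaw": 40}}

```text
clock: 2.65
tcp_pos: [0.5133, 0.0103, 0.1974]
eef_rot: [[-0.711, 0.703, 0.0], [0.703, 0.711, -0.0], [-0.0, 0.0, -1.0]]
wrist_force: [0.5, 0.5, 0.1]
finger_gap: 0.387
finger_force: 0.0
```

Emit:
{"api": "arm_command", "payload": {"rows": [[[0,0,0],[0,0,1]],[[0,0,0],[0,0,1]],[[0,0,0],[0,0,1]],[[0,0,0],[0,0,0.84]],[[0,0,0],[0,0,0]]]}}

```text
clock: 3.15
tcp_pos: [0.5133, 0.0103, 0.1974]
eef_rot: [[-0.257, 0.966, 0.0], [0.966, 0.257, -0.0], [-0.0, 0.0, -1.0]]
wrist_force: [-0.4, -0.3, -0.2]
finger_gap: 0.428
finger_force: 0.0
```

```bash
python3 - <<'E'
from h import *
from plant import manip
s=manip.get_state();where(s);print(s['joint_pos'].round(0) if hasattr(s['joint_pos'],'round') else s['joint_pos'])
print(to(s,(-40.6,68.2),60))
E
```

```text
t 3.15 jig [-33.1 -14.9] z 197.4 yaw err -69.51 tilt [ 0.0001 -0.    ] F [-0.4 -0.3 -0.2] gap 0.428
[ -4.  16. 100.  -0.  64. -19.]
[1.61  0.44  2.748]
```

Emit:
{"api": "arm_command", "payload": {"rows": [[[0.4,0.11,0.5],[0,0,0]],[[0.4,0.11,0.56],[0,0,0]],[[0.4,0.11,0.56],[0,0,0]],[[0.41,0.11,0.56],[0,0,0]],[[0,0,0.56],[0,0,0]]]}}

```text
clock: 3.65
tcp_pos: [0.5136, 0.0956, 0.0593]
eef_rot: [[-0.264, 0.964, 0.0], [0.964, 0.264, 0.0], [0.0, 0.001, -1.0]]
wrist_force: [1.2, -0.1, 0.3]
finger_gap: 0.434
finger_force: 0.0
```

```bash
cat >> h.py <<'E'
def look(manip,zs=.018,save=None):
    s=manip.get_state();where(s);c=manip.calibration('wrist');im,d=manip.grab_frame('wrist')
    if save: cv2.imwrite(save,im)
    hsv=cv2.cvtColor(im,cv2.COLOR_BGR2HSV);y=cv2.morphologyEx(cv2.inRange(hsv,(18,120,90),(38,255,255)),cv2.MORPH_CLOSE,np.ones((5,5)))
    for k in blobs(y,150):
        r=rect(c,k,zs);print('blk',cv2.boundingRect(k),w2j(r[:2]/1000).round(1),r[2:4],'yaw',round((r[4]-90-YAW+90)%180-90,1))
    return s
E
python3 - <<'E'
from h import *
from plant import manip
s=look(manip,.018,'pics/w2.png')
print(to(s,(-40.6,68.2),11))
E
```

```text
t 3.65 jig [-41.2  70. ] z 59.3 yaw err -69.07 tilt [0.0005 0.0003] F [ 1.2 -0.1  0.3] gap 0.434
blk (375, 327, 10, 59) [70.4 -5.1] [55.2  6.3] yaw 28.1
blk (269, 199, 21, 47) [-40.6  69.5] [32.3 13.4] yaw 21.0
[-0.038 -0.003  0.967]
```

View pics/w2.png

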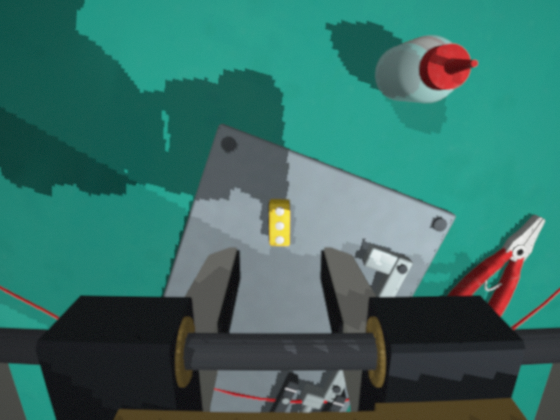

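The wrist view shows the first block at (280,222), centred between the open fingers, with the bottle and cutter clear. I'll descend and grip it.

Emit:
{"api": "arm_command", "payload": {"rows": [[[0,0,0.3],[0,0,0]],[[0,0,0.3],[0,0,0]],[[0,0,0.2],[0,0,0]],[[0,0,0.15],[0,0,0]],[[0,0,0],[0,0,0]]]}}

```text
clock: 4.2
tcp_pos: [0.5134, 0.0934, 0.0125]
eef_rot: [[-0.26, 0.966, -0.001], [0.966, 0.26, -0.0], [0.0, -0.001, -1.0]]
wrist_force: [0.5, 0.5, 0.1]
finger_gap: 0.427
finger_force: 0.0
```

Emit:
{"api": "arm_command", "payload": {"rows": [[[0,0,0],[0,0,0]],[[0,0,0],[0,0,0]],[[0,0,0],[0,0,0]],[[0,0,0],[0,0,0]],[[0,0,0],[0,0,0]]], "jaw": 10, "squeeze": 8}}

```text
clock: 4.7
tcp_pos: [0.5138, 0.0936, 0.013]
eef_rot: [[-0.26, 0.966, 0.0], [0.966, 0.26, 0.0], [-0.0, 0.0, -1.0]]
wrist_force: [-0.2, -0.1, -0.4]
finger_gap: 0.116
finger_force: 0.0
```

```bash
python3 - <<'E'
from h import *
from plant import manip
s=manip.get_state();where(s);print(s['finger_force'])
print(to(s,(12,42),11))
E
```

```text
t 4.7 jig [-40.8  68.1] z 13.0 yaw err -69.35 tilt [0.0003 0.    ] F [-0.2 -0.1 -0.4] gap 0.116
0.0
[-0.86   0.804  0.041]
```

```bash
python3 - <<'E'
from h import *
from plant import manip
s=look(manip,.018,'pics/w3.png')
E
```

```text
t 4.7 jig [-40.8  68.1] z 13.0 yaw err -69.35 tilt [0.0003 0.    ] F [-0.2 -0.1 -0.4] gap 0.116
blk (208, 405, 211, 15) [ 21.2 -31.8] [137.7  12.7] yaw -69.7
blk (306, 320, 8, 68) [ 1.3 10.4] [49.8  3.9] yaw 23.1
blk (267, 220, 26, 57) [-40.5  69.4] [32.9 13.5] yaw 20.7
```

View pics/w3.png

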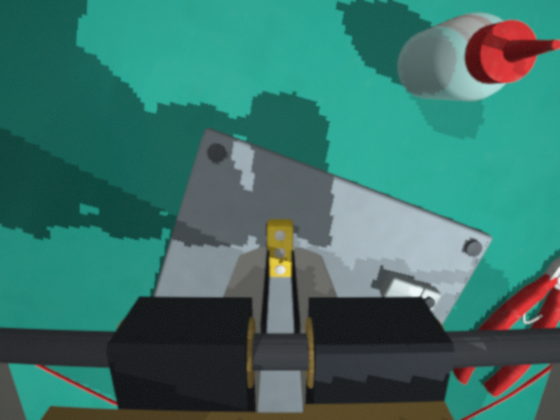

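The picture shows the block at (280,248), with its near half between the fingertips. The gap still reads 10.8 mm with no pad force, so I'll close further to check the grip.

Emit:
{"api": "arm_command", "payload": {"rows": [[[0,0,0.03],[0,0,0]],[[0,0,0],[0,0,0]],[[0,0,0],[0,0,0]],[[0,0,0],[0,0,0]],[[0,0,0],[0,0,0]]], "jaw": 0, "squeeze": 8}}

```text
clock: 5.25
tcp_pos: [0.5137, 0.0936, 0.0113]
eef_rot: [[-0.26, 0.966, -0.0], [0.966, 0.26, -0.0], [0.0, -0.0, -1.0]]
wrist_force: [-0.7, 0.7, 0.4]
finger_gap: 0.007
finger_force: 0.0
```

```bash
python3 - <<'E'
from h import *
from plant import manip
s=look(manip,.018,'pics/w4.png')
E
```

```text
t 5.25 jig [-40.9  68. ] z 11.3 yaw err -69.35 tilt [-0. -0.] F [-0.7  0.7  0.4] gap 0.007
blk (234, 406, 154, 14) [ 18.5 -30.8] [98.9 11.6] yaw -69.6
blk (267, 221, 27, 29) [-43.4  77.4] [16.  13.7] yaw 20.1
```

```bash
python3 - <<'E'
from h import *
from plant import manip
s=manip.get_state();c=manip.calibration('wrist');im,d=manip.grab_frame('wrist')
T=c['cam_to_world']
def pt(x,y):
    u=cv2.undistortPoints(np.array([[[x,y]]],float),c['intrinsics'],c['distortion']).ravel()
    p=T[:3,:3]@(np.r_[u,1]*d[y,x])+T[:3,3];return w2j(p).round(1),round(p[2]*1000,1),im[y,x].tolist()
for x in (255,280,300):
  for y in range(210,300,6): print(x,y,*pt(x,y))
a,_=manip.grab_frame('scene');cv2.imwrite('pics/s2.png',np.hstack([cv2.resize(a[200:320,190:340],None,fx=2.6,fy=2.6),cv2.resize(im[180:300,205:355],None,fx=2.6,fy=2.6)]))
E
```

```text
255 210 [-59.8  82.4] 7.5 [101, 96, 88]
255 216 [-58.7  79.2] 7.6 [99, 96, 88]
255 222 [-57.6  76.2] 8.3 [102, 98, 90]
255 228 [-56.4  72.8] 8.3 [103, 99, 92]
255 234 [-55.1  69.1] 7.2 [102, 97, 89]
255 240 [-54.  66.] 8.0 [99, 96, 86]
255 246 [-52.8  62.7] 8.4 [147, 140, 128]
255 252 [-54.3  72.8] 38.1 [159, 154, 144]
255 258 [-53.9  73. ] 44.8 [105, 109, 109]
255 264 [-53.6  73.2] 51.0 [104, 109, 108]
255 270 [-53.1  72.7] 55.6 [102, 108, 108]
255 276 [-52.9  73.6] 62.4 [101, 105, 105]
255 282 [-52.5  73.2] 66.5 [89, 93, 93]
255 288 [-52.3  73.7] 71.9 [90, 94, 93]
255 294 [-52.   73.7] 76.2 [90, 92, 93]
280 210 [-47.1  87.3] 7.4 [101, 98, 89]
280 216 [-45.9  84.1] 7.7 [100, 97, 88]
280 222 [-45.1  82. ] 11.1 [26, 101, 114]
280 228 [-45.1  82.2] 20.8 [36, 130, 150]
280 234 [-44.1  79.5] 21.9 [145, 148, 147]
280 240 [-42.9  76.3] 21.6 [125, 135, 137]
280 246 [-41.6  72.7] 20.6 [36, 119, 137]
280 252 [-42.7  75.7] 35.2 [56, 56, 55]
280 258 [-42.   73.8] 37.5 [45, 52, 52]
280 264 [-40.8  70.7] 37.3 [29, 69, 78]
280 270 [-40.1  68.9] 39.9 [103, 104, 102]
280 276 [-39.1  66.3] 40.6 [63, 94, 101]
280 282 [-38.1  63.5] 41.1 [73, 70, 64]
280 288 [-30.1  42.4] 7.8 [71, 68, 62]
280 294 [-28.8  38.8] 8.2 [74, 71, 66]
300 210 [-36.9  91.3] 8.0 [100, 97, 88]
300 216 [-35.4  87.7] 6.7 [100, 97, 88]
300 222 [-34.3  84.7] 7.5 [102, 97, 89]
300 228 [-32.9  81.2] 7.1 [99, 95, 86]
300 234 [-31.7  78.2] 8.0 [100, 95, 87]
300 240 [-30.5  75. ] 8.4 [170, 162, 148]
300 246 [-28.8  71. ] 6.7 [157, 152, 139]
300 252 [-34.3  80.4] 38.3 [112, 115, 113]
300 258 [-34.5  80.1] 44.5 [104, 109, 108]
300 264 [-35.   80.4] 51.5 [103, 108, 108]
300 270 [-34.8  79.3] 55.1 [94, 98, 98]
300 276 [-35.2  79.5] 61.1 [90, 94, 94]
300 282 [-35.6  79.8] 66.8 [89, 93, 93]
300 288 [-35.6  79.3] 70.7 [89, 93, 92]
300 294 [-35.9  79.2] 75.2 [89, 93, 92]
```

View pics/s2.png

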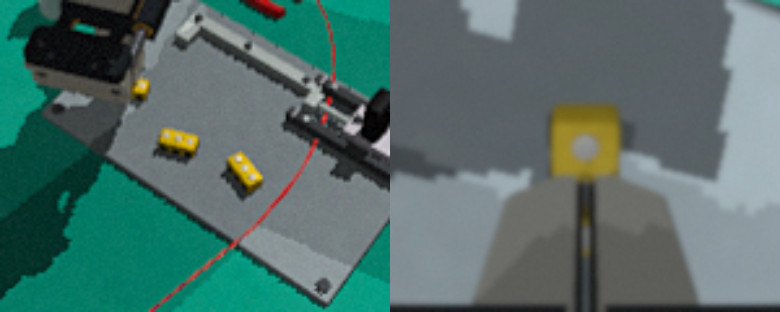

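The finger surface ends at about z = 36 mm in the depth image, so the closed fingertips sit above the block (top z = 22) even though the TCP reads 11 mm. I'll check that from the scene camera's depth before going lower.

```bash
python3 - <<'E'
from h import *
from plant import manip
s=manip.get_state();where(s)
for n in ('scene','top'):
    c=manip.calibration(n);im,d=manip.grab_frame(n);T=c['cam_to_world']
    yy,xx=np.mgrid[0:420,0:560];u=cv2.undistortPoints(np.stack([xx,yy],-1).reshape(-1,1,2).astype(float),c['intrinsics'],c['distortion']).reshape(-1,2)
    P=(np.c_[u,np.ones(len(u))]*d.reshape(-1,1))@T[:3,:3].T+T[:3,3]
    col=im.reshape(-1,3)
    j=w2j(P);m=(np.abs(j-w2j(s['tcp_pos'])).max(1)<28)&(P[:,2]>.012)&(P[:,2]<.09)&(d.reshape(-1)>0)
    print(n,m.sum());A=np.c_[j[m],P[m,2]*1000,col[m]].round(0);A=A[A[:,2].argsort()];print(A[:45:1].astype(int).tolist())
E
```

```text
t 5.4 jig [-40.9  68. ] z 11.3 yaw err -69.35 tilt [-0. -0.] F [0.8 0.2 0. ] gap 0.004
scene 96
[[-42, 51, 12, 80, 91, 87], [-40, 52, 13, 56, 83, 92], [-46, 61, 13, 0, 59, 83], [-35, 54, 13, 80, 91, 89], [-45, 54, 14, 17, 23, 26], [-44, 52, 14, 33, 59, 62], [-45, 56, 15, 8, 10, 13], [-42, 53, 15, 0, 66, 84], [-47, 58, 16, 11, 22, 30], [-42, 56, 16, 0, 54, 68], [-34, 54, 16, 58, 91, 102], [-40, 52, 17, 43, 92, 106], [-45, 54, 17, 0, 31, 39], [-46, 58, 18, 9, 55, 66], [-38, 56, 18, 0, 187, 225], [-47, 60, 18, 0, 69, 90], [-33, 54, 19, 49, 98, 116], [-45, 56, 19, 13, 51, 64], [-33, 60, 20, 48, 180, 209], [-41, 67, 20, 67, 82, 90], [-40, 57, 20, 8, 187, 224], [-37, 57, 20, 161, 206, 228], [-42, 64, 20, 0, 92, 117], [-41, 62, 20, 19, 154, 186], [-40, 52, 20, 11, 94, 116], [-43, 61, 20, 0, 184, 221], [-38, 54, 20, 0, 123, 156], [-36, 55, 20, 0, 156, 196], [-43, 52, 20, 0, 72, 92], [-42, 55, 20, 0, 159, 191], [-39, 64, 21, 35, 107, 127], [-38, 62, 21, 105, 180, 202], [-36, 60, 21, 188, 194, 196], [-47, 60, 21, 0, 89, 115], [-35, 62, 21, 79, 187, 217], [-32, 58, 21, 3, 161, 199], [-46, 58, 21, 0, 121, 149], [-36, 58, 22, 161, 203, 221], [-45, 56, 22, 0, 131, 164], [-45, 61, 22, 0, 114, 141], [-33, 54, 22, 41, 112, 130], [-44, 64, 22, 45, 79, 92], [-35, 56, 22, 0, 172, 213], [-43, 57, 23, 0, 177, 214], [-39, 57, 23, 163, 180, 193]]
top 0
[]
```

```bash
python3 - <<'E'
from h import *
from plant import manip
s=manip.get_state()
c=manip.calibration('scene');im,d=manip.grab_frame('scene');T=c['cam_to_world']
yy,xx=np.mgrid[0:420,0:560];u=cv2.undistortPoints(np.stack([xx,yy],-1).reshape(-1,1,2).astype(float),c['intrinsics'],c['distortion']).reshape(-1,2)
P=(np.c_[u,np.ones(len(u))]*d.reshape(-1,1))@T[:3,:3].T+T[:3,3]
j=w2j(P);m=(np.abs(j-w2j(s['tcp_pos'])).max(1)<28)&(P[:,2]>.023)&(P[:,2]<.13)&(d.reshape(-1)>0)
A=np.c_[j[m],P[m,2]*1000,im.reshape(-1,3)[m],xx.ravel()[m],yy.ravel()[m]].round(0);A=A[A[:,2].argsort()];print(A[:40].astype(int).tolist())
E
```

```text
[[-37, 57, 24, 166, 208, 222, 245, 232], [-34, 57, 24, 10, 165, 201, 246, 231], [-35, 60, 34, 126, 119, 113, 244, 228], [-43, 57, 34, 47, 172, 201, 243, 231], [-43, 57, 37, 71, 132, 150, 243, 230], [-46, 56, 38, 64, 109, 126, 242, 231], [-28, 63, 38, 120, 127, 119, 245, 224], [-42, 57, 39, 105, 107, 99, 243, 229], [-36, 59, 39, 86, 91, 92, 244, 227], [-51, 55, 41, 15, 66, 79, 241, 232], [-35, 60, 41, 70, 75, 75, 244, 226], [-40, 58, 41, 93, 96, 95, 243, 228], [-40, 58, 43, 83, 89, 92, 243, 227], [-34, 60, 43, 89, 98, 99, 244, 225], [-38, 60, 43, 79, 88, 92, 243, 226], [-47, 55, 44, 94, 109, 110, 242, 230], [-29, 62, 44, 117, 121, 116, 245, 223], [-51, 54, 45, 56, 72, 75, 241, 231], [-29, 62, 46, 107, 110, 110, 245, 222], [-34, 60, 46, 94, 100, 103, 244, 224], [-53, 55, 46, 72, 79, 80, 240, 231], [-38, 60, 47, 83, 87, 94, 243, 225], [-45, 56, 47, 93, 103, 106, 242, 228], [-51, 54, 49, 73, 77, 75, 241, 230], [-37, 60, 49, 82, 90, 94, 243, 224], [-34, 60, 49, 94, 103, 104, 244, 223], [-29, 61, 50, 100, 104, 104, 245, 221], [-27, 63, 51, 105, 110, 108, 245, 220], [-54, 54, 51, 69, 74, 76, 240, 230], [-51, 54, 52, 67, 73, 74, 241, 229], [-46, 55, 52, 91, 101, 104, 242, 227], [-27, 63, 53, 114, 118, 117, 245, 219], [-45, 56, 53, 76, 86, 85, 242, 226], [-38, 59, 54, 76, 86, 90, 243, 223], [-54, 54, 54, 70, 81, 83, 240, 229], [-33, 61, 54, 91, 101, 104, 244, 221], [-52, 55, 55, 59, 67, 69, 240, 228], [-35, 59, 55, 92, 102, 108, 244, 222], [-51, 54, 55, 66, 75, 76, 241, 228], [-26, 64, 56, 119, 122, 121, 245, 218]]
```

Both cameras put the real fingertip about 25 mm above the stated TCP, with the lowest finger surface at z≈37 while the TCP reads 11. I'll open, descend further in small steps watching the force, then grip.

Emit:
{"api": "arm_command", "payload": {"rows": [[[0,0,0],[0,0,0]],[[0,0,0],[0,0,0]],[[0,0,0],[0,0,0]],[[0,0,0],[0,0,0]],[[0,0,0],[0,0,0]]], "jaw": 40}}

```text
clock: 6.05
tcp_pos: [0.5137, 0.0936, 0.0113]
eef_rot: [[-0.26, 0.966, 0.0], [0.966, 0.26, -0.0], [-0.0, 0.0, -1.0]]
wrist_force: [0.1, -0.1, 0.2]
finger_gap: 0.386
finger_force: 0.0
```

Emit:
{"api": "arm_command", "payload": {"rows": [[[0,0,0.1],[0,0,0]],[[0,0,0.1],[0,0,0]],[[0,0,0.1],[0,0,0]],[[0,0,0.06],[0,0,0]],[[0,0,0],[0,0,0]]]}}

```text
clock: 6.55
tcp_pos: [0.5133, 0.0935, -0.0073]
eef_rot: [[-0.26, 0.966, -0.001], [0.966, 0.26, -0.0], [0.0, -0.001, -1.0]]
wrist_force: [-0.8, 0.1, 0.7]
finger_gap: 0.428
finger_force: 0.0
```

```bash
python3 - <<'E'
from h import *
from plant import manip
s=look(manip)
c=manip.calibration('wrist');im,d=manip.grab_frame('wrist');T=c['cam_to_world']
yy,xx=np.mgrid[200:300,200:360];u=cv2.undistortPoints(np.stack([xx,yy],-1).reshape(-1,1,2).astype(float),c['intrinsics'],c['distortion']).reshape(-1,2)
P=(np.c_[u,np.ones(len(u))]*d[200:300,200:360].reshape(-1,1))@T[:3,:3].T+T[:3,3]
q=(P-s['tcp_pos'])@s['eef_rot']*1000
m=(np.abs(q[:,1])>12)&(np.abs(q[:,1])<50)&(np.abs(q[:,0])<14)&(P[:,2]>.0105)
z=np.sort(P[m,2]*1000);print('finger low z',z[:30].round(1))
E
```

```text
t 6.55 jig [-41.2  67.9] z -7.3 yaw err -69.35 tilt [-0.001  -0.0001] F [-0.8  0.1  0.7] gap 0.428
blk (240, 402, 249, 18) [39.6 -1.1] [146.4  13.5] yaw -70.8
blk (367, 319, 19, 68) [26.7 38.5] [45.3  8.7] yaw 28.3
blk (266, 233, 30, 63) [-40.6  69.9] [33.5 14. ] yaw 20.1
finger low z [12.9 13.  13.5 13.7 13.7 13.9 14.  14.  14.1 14.1 14.1 14.1 14.2 14.2
 14.2 14.2 14.4 14.4 14.4 14.5 14.5 14.5 14.5 14.5 14.5 14.6 14.6 14.6
 14.7 14.7]
```

Emit:
{"api": "arm_command", "payload": {"rows": [[[0,0,0.03],[0,0,0]],[[0,0,0],[0,0,0]],[[0,0,0],[0,0,0]],[[0,0,0],[0,0,0]],[[0,0,0],[0,0,0]]], "jaw": 8, "squeeze": 6}}

```text
clock: 7.15
tcp_pos: [0.5137, 0.0936, -0.0081]
eef_rot: [[-0.26, 0.966, 0.0], [0.966, 0.26, 0.0], [-0.0, 0.0, -1.0]]
wrist_force: [-0.4, 0.8, 0.4]
finger_gap: 0.151
finger_force: 6.0
```

```bash
python3 - <<'E'
from h import *
from plant import manip
s=look(manip);print(s['finger_force'],to(s,(12,42),-8.5))
E
```

```text
t 7.15 jig [-40.8  68. ] z -8.1 yaw err -69.35 tilt [0.0001 0.    ] F [-0.4  0.8  0.4] gap 0.151
blk (234, 403, 226, 17) [30.  -3.7] [132.5  13.1] yaw -70.6
blk (313, 319, 9, 69) [-3.3 27.7] [44.7  4. ] yaw 23.5
blk (265, 234, 31, 63) [-40.3  69.8] [33.4 14.4] yaw 21.4
6.000000536441803 [-0.86   0.805  0.008]
```

Emit:
{"api": "arm_command", "payload": {"rows": [[[-0.2,0.19,0],[0,0,0]],[[-0.22,0.21,0],[0,0,0]],[[-0.22,0.21,0],[0,0,0]],[[-0.22,0.195,0],[0,0,0]],[[0,0,0],[0,0,0.6]]]}}

```text
clock: 7.7
tcp_pos: [0.5655, 0.0614, -0.0081]
eef_rot: [[-0.176, 0.984, 0.002], [0.984, 0.176, -0.0], [-0.0, 0.001, -1.0]]
wrist_force: [0.3, 0.3, -0.1]
finger_gap: 0.151
finger_force: 6.0
```

Emit:
{"api": "arm_command", "payload": {"rows": [[[0,0,0],[0,0,0.7]],[[0,0,0],[0,0,0.7]],[[0,0,0],[0,0,0.58]],[[0,0,0],[0,0,0]],[[0,0,0],[0,0,0]]]}}

```text
clock: 8.2
tcp_pos: [0.5639, 0.0623, -0.0082]
eef_rot: [[0.095, 0.995, 0.0], [0.995, -0.095, -0.0], [-0.0, 0.0, -1.0]]
wrist_force: [0.1, 0.2, 0.9]
finger_gap: 0.153
finger_force: 6.0
```

```bash
python3 - <<'E'
from h import *
from plant import manip
s=look(manip,.018,'pics/w5.png');print(s['finger_force'])
E
```

```text
t 8.2 jig [12.1 41.8] z -8.2 yaw err -89.85 tilt [ 0.     -0.0001] F [0.1 0.2 0.9] gap 0.153
blk (313, 320, 9, 68) [33.3 -8.9] [44.1  3.8] yaw 3.9
blk (238, 319, 10, 57) [-6.8 -4.6] [36.3  3.9] yaw -5.1
blk (265, 234, 30, 63) [12.9 43.7] [33.3 13.9] yaw 0.2
5.999708846211433
```

View pics/w5.png

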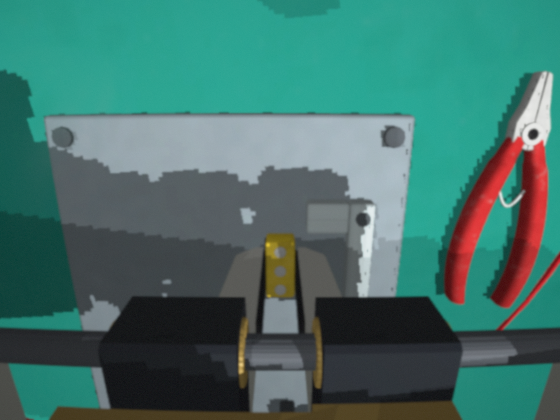

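The picture shows block 1 held square to the jig at (280,265), beside the end stop at (330,217). I'll release it and fetch block 2.

Emit:
{"api": "arm_command", "payload": {"rows": [[[0,0,0],[0,0,0]],[[0,0,0],[0,0,0]],[[0,0,0],[0,0,0]],[[0,0,-0.3],[0,0,0]],[[0,0,-0.3],[0,0,0]]], "jaw": 26}}

```text
clock: 8.75
tcp_pos: [0.5637, 0.0625, 0.023]
eef_rot: [[0.097, 0.995, -0.0], [0.995, -0.097, -0.0], [-0.0, -0.0, -1.0]]
wrist_force: [-0.1, 0.4, 0.6]
finger_gap: 0.277
finger_force: 0.0
```

Emit:
{"api": "arm_command", "payload": {"rows": [[[-0.2,-0.36,0],[0,0,0]],[[-0.2,-0.36,0],[0,0,0]],[[-0.2,-0.36,0],[0,0,0]],[[-0.184,-0.358,0],[0,0,0]],[[0,0,0],[0,0,-0.5]]], "jaw": 40}}

```text
clock: 9.25
tcp_pos: [0.4868, 0.03, 0.0231]
eef_rot: [[0.028, 1.0, -0.0], [1.0, -0.028, -0.0], [-0.0, -0.0, -1.0]]
wrist_force: [0.6, -0.1, 0.0]
finger_gap: 0.429
finger_force: 0.0
```

Emit:
{"api": "arm_command", "payload": {"rows": [[[0,0,0],[0,0,-1]],[[0,0,0],[0,0,-0.98]],[[0,0,0],[0,0,0]],[[0,0,0],[0,0,0]],[[0,0,0],[0,0,0]]]}}

```text
clock: 9.75
tcp_pos: [0.4886, 0.0305, 0.0223]
eef_rot: [[-0.243, 0.97, 0.001], [0.97, 0.243, -0.0], [-0.0, 0.001, -1.0]]
wrist_force: [-0.1, 0.9, 0.1]
finger_gap: 0.431
finger_force: 0.0
```

```bash
python3 - <<'E'
from h import *
from plant import manip
s=look(manip);print(to(s,(-59.8,2.6),-8.5))
E
```

```text
t 9.75 jig [-59.7   2.8] z 22.3 yaw err -70.32 tilt [ 0.0006 -0.    ] F [-0.1  0.9  0.1] gap 0.431
blk (247, 302, 38, 32) [-48.4 -49.2] [25.6 16.4] yaw -16.5
blk (266, 215, 26, 54) [-59.9   3.8] [32.4 14.1] yaw 20.2
blk (402, 192, 45, 57) [11.3 42.8] [30.7 18.2] yaw 0.3
[-0.003 -0.004  0.616]
```

Emit:
{"api": "arm_command", "payload": {"rows": [[[0,0,0.2],[0,0,0]],[[0,0,0.2],[0,0,0]],[[0,0,0.13],[0,0,0]],[[0,0,0.085],[0,0,0]],[[0,0,0],[0,0,0]]]}}

```text
clock: 10.3
tcp_pos: [0.4878, 0.0305, -0.0097]
eef_rot: [[-0.246, 0.969, -0.001], [0.969, 0.246, 0.0], [0.0, -0.001, -1.0]]
wrist_force: [0.2, 0.4, 0.1]
finger_gap: 0.431
finger_force: 0.0
```

Emit:
{"api": "arm_command", "payload": {"rows": [[[0,0,0],[0,0,0]],[[0,0,0],[0,0,0]],[[0,0,0],[0,0,0]],[[0,0,0],[0,0,0]],[[0,0,0],[0,0,0]]], "jaw": 8, "squeeze": 6}}

```text
clock: 10.8
tcp_pos: [0.4885, 0.0305, -0.0087]
eef_rot: [[-0.246, 0.969, 0.0], [0.969, 0.246, -0.0], [-0.0, 0.0, -1.0]]
wrist_force: [-0.5, -0.6, 1.4]
finger_gap: 0.15
finger_force: 6.0
```

Emit:
{"api": "arm_command", "payload": {"rows": [[[-0.06,0.23,0],[0,0,0]],[[-0.08,0.29,0],[0,0,0]],[[-0.08,0.29,0],[0,0,0]],[[-0.08,0.29,0],[0,0,0]],[[-0.08,0.288,0],[0,0,0]]]}}

```text
clock: 11.3
tcp_pos: [0.5608, 0.0292, -0.0089]
eef_rot: [[-0.246, 0.969, -0.0], [0.969, 0.246, 0.0], [0.0, -0.0, -1.0]]
wrist_force: [-1.6, 0.8, 0.2]
finger_gap: 0.153
finger_force: 6.0
```

Emit:
{"api": "arm_command", "payload": {"rows": [[[0,0,0],[0,0,0.8]],[[0,0,0],[0,0,0.8]],[[0,0,0],[0,0,0.86]],[[0,0,0],[0,0,0]],[[0,0,0],[0,0,0]]]}}

```text
clock: 11.8
tcp_pos: [0.5603, 0.0292, -0.0089]
eef_rot: [[0.091, 0.996, 0.0], [0.996, -0.091, -0.0], [-0.0, 0.0, -1.0]]
wrist_force: [0.2, -0.5, 0.8]
finger_gap: 0.148
finger_force: 6.0
```

```bash
python3 - <<'E'
from h import *
from plant import manip
s=look(manip);print(s['finger_force'])
E
```

```text
t 11.8 jig [11.8  8.5] z -8.9 yaw err -89.63 tilt [ 0. -0.] F [ 0.2 -0.5  0.8] gap 0.148
blk (238, 319, 10, 58) [ -6.8 -37.7] [36.8  3.9] yaw -4.9
blk (265, 168, 32, 131) [12.9 25.8] [65.7 14.2] yaw 0.2
5.999371558427811
```

Emit:
{"api": "arm_command", "payload": {"rows": [[[0,0,0],[0,0,0]],[[0,0,0],[0,0,0]],[[0,0,0],[0,0,0]],[[0,0,-0.31],[0,0,0]],[[0,0,-0.31],[0,0,0]]], "jaw": 26}}

```text
clock: 12.35
tcp_pos: [0.5602, 0.0292, 0.0232]
eef_rot: [[0.094, 0.996, -0.0], [0.996, -0.094, -0.0], [-0.0, -0.0, -1.0]]
wrist_force: [0.7, 0.2, 0.4]
finger_gap: 0.277
finger_force: 0.0
```

Emit:
{"api": "arm_command", "payload": {"rows": [[[-0.32,-0.31,0],[0,0,0]],[[-0.32,-0.31,0],[0,0,0]],[[-0.32,-0.31,0],[0,0,0]],[[-0.32,-0.31,0],[0,0,0]],[[0,0,0],[0,0,0.5]]], "jaw": 40}}

```text
clock: 12.85
tcp_pos: [0.4913, -0.0298, 0.0235]
eef_rot: [[0.165, 0.986, 0.0], [0.986, -0.165, -0.0], [-0.0, 0.0, -1.0]]
wrist_force: [1.0, 0.1, 1.1]
finger_gap: 0.43
finger_force: 0.0
```

Emit:
{"api": "arm_command", "payload": {"rows": [[[0,0,0],[0,0,1]],[[0,0,0],[0,0,0.96]],[[0,0,0],[0,0,0]],[[0,0,0],[0,0,0]],[[0,0,0],[0,0,0]]]}}

```text
clock: 13.35
tcp_pos: [0.4927, -0.0287, 0.0226]
eef_rot: [[0.421, 0.907, 0.001], [0.907, -0.421, -0.0], [0.0, 0.001, -1.0]]
wrist_force: [0.4, 1.0, 0.1]
finger_gap: 0.428
finger_force: 0.0
```

```bash
python3 - <<'E'
from h import *
from plant import manip
s=look(manip);print(to(s,(-50.2,-55.5),-8.5),to(s,(12,-26),-8.5))
E
```

```text
t 13.35 jig [-49.8 -55.7] z 22.6 yaw err -109.32 tilt [ 0.0006 -0.0001] F [0.4 1.  0.1] gap 0.428
blk (175, 318, 19, 56) [-130.8 -101. ] [44.1  8.3] yaw -36.9
blk (266, 215, 25, 54) [-49.5 -54.2] [32.5 13.5] yaw -18.8
blk (331, 63, 43, 65) [12.2  8.4] [29.9 15. ] yaw 0.4
blk (311, 0, 45, 62) [12.6 42.4] [29.8 15.2] yaw -0.5
[ 0.001 -0.01   0.622] [0.969 0.969 0.622]
```

Emit:
{"api": "arm_command", "payload": {"rows": [[[0,0,0.2],[0,0,0]],[[0,0,0.2],[0,0,0]],[[0,0,0.13],[0,0,0]],[[0,0,0.085],[0,0,0]],[[0,0,0],[0,0,0]]]}}

```text
clock: 13.9
tcp_pos: [0.492, -0.0286, -0.0095]
eef_rot: [[0.424, 0.906, -0.001], [0.906, -0.424, 0.0], [-0.0, -0.001, -1.0]]
wrist_force: [0.3, 0.1, -0.0]
finger_gap: 0.427
finger_force: 0.0
```

Emit:
{"api": "arm_command", "payload": {"rows": [[[0,0,0],[0,0,0]],[[0,0,0],[0,0,0]],[[0,0,0],[0,0,0]],[[0,0,0],[0,0,0]],[[0,0,0],[0,0,0]]], "jaw": 8, "squeeze": 6}}

```text
clock: 14.4
tcp_pos: [0.4927, -0.0287, -0.0085]
eef_rot: [[0.424, 0.906, 0.0], [0.906, -0.424, -0.0], [0.0, 0.0, -1.0]]
wrist_force: [-0.2, -0.1, 2.3]
finger_gap: 0.149
finger_force: 6.0
```

Emit:
{"api": "arm_command", "payload": {"rows": [[[0,0,0],[0,0,-0.8]],[[0,0,0],[0,0,-0.8]],[[0,0,0],[0,0,-0.82]],[[0,0,0],[0,0,0]],[[0.25,0,0],[0,0,0]]]}}

```text
clock: 14.9
tcp_pos: [0.494, -0.0167, -0.0085]
eef_rot: [[0.105, 0.994, 0.001], [0.994, -0.105, -0.0], [-0.0, 0.001, -1.0]]
wrist_force: [-0.7, -2.5, 3.7]
finger_gap: 0.149
finger_force: 6.0
```

Emit:
{"api": "arm_command", "payload": {"rows": [[[0.34,0.1,0],[0,0,0]],[[0,0.3,0],[0,0,0]],[[0,0.3,0],[0,0,0]],[[0,0.3,0],[0,0,0]],[[0,0.24,0],[0,0,0]]]}}

```text
clock: 15.4
tcp_pos: [0.5575, -0.0046, -0.0087]
eef_rot: [[0.103, 0.995, -0.001], [0.995, -0.103, 0.0], [0.0, -0.001, -1.0]]
wrist_force: [-3.3, 0.9, 7.3]
finger_gap: 0.148
finger_force: 6.0
```

```bash
python3 - <<'E'
from h import *
from plant import manip
s=look(manip);print(s['finger_force'])
E
```

```text
t 15.4 jig [ 12.3 -25.4] z -8.7 yaw err -90.31 tilt [-0.0008  0.0002] F [-3.3  0.9  7.3] gap 0.148
blk (238, 319, 10, 58) [ -6.9 -71.6] [36.8  3.9] yaw -5.5
blk (262, 168, 33, 131) [12.8 -8.2] [65.9 14.4] yaw 0.4
blk (262, 92, 33, 71) [12.7 42.3] [29.9 13.8] yaw 0.3
6.000594645738602
```

Emit:
{"api": "arm_command", "payload": {"rows": [[[0,0,0],[0,0,0]],[[0,0,0],[0,0,0]],[[0,0,0],[0,0,0]],[[0,0,-0.31],[0,0,0]],[[0,0,-0.31],[0,0,0]]], "jaw": 26}}

```text
clock: 15.95
tcp_pos: [0.5569, -0.0055, 0.0235]
eef_rot: [[0.1, 0.995, -0.0], [0.995, -0.1, 0.0], [-0.0, -0.0, -1.0]]
wrist_force: [-0.2, 0.6, 0.3]
finger_gap: 0.277
finger_force: 0.0
```

Emit:
{"api": "arm_command", "payload": {"rows": [[[0,0.2,0],[0,0,0]],[[0,0.25,0],[0,0,0]],[[0,0,0],[0,0,0]],[[0,0,0],[0,0,0]],[[0,0,0],[0,0,0]]], "jaw": 70}}

```text
clock: 16.45
tcp_pos: [0.5791, -0.0077, 0.0221]
eef_rot: [[0.1, 0.995, -0.001], [0.995, -0.1, 0.0], [-0.0, -0.001, -1.0]]
wrist_force: [-0.2, -0.1, -0.2]
finger_gap: 0.656
finger_force: 0.0
```

```bash
python3 - <<'E'
from h import *
from plant import manip
s=look(manip,.018,'pics/w6.png');print(to(s,(35,-26),-7))
E
```

```text
t 16.45 jig [ 34.1 -26.4] z 22.1 yaw err -90.15 tilt [-0.0007  0.0001] F [-0.2 -0.1 -0.2] gap 0.656
blk (423, 326, 13, 49) [ 131.1 -100.7] [39.1  5.8] yaw 16.1
blk (224, 155, 33, 113) [13.7 -8.1] [65.4 15.1] yaw 2.4
blk (222, 90, 30, 60) [13.  42.4] [29.8 14.5] yaw 0.3
[0.009 0.018 0.583]
```

View pics/w6.png

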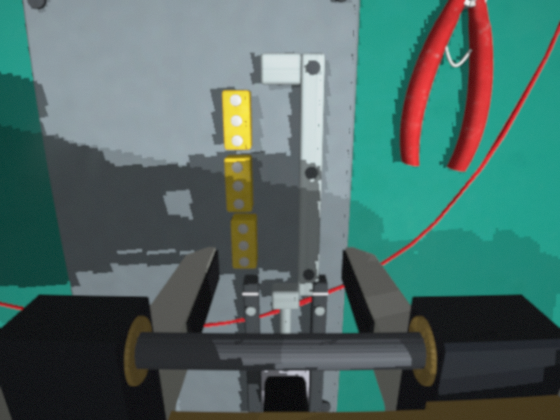

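The picture shows the blocks in line at (237,120), (238,185) and (244,243), about 25 mm from the rail. The cutter handles end at (410,160), too close to straddle the rail with open jaws, so I'll push with closed fingers instead.

Emit:
{"api": "arm_command", "payload": {"rows": [[[0,-0.33,0],[0,0,0]],[[0,-0.33,0],[0,0,0]],[[0,-0.32,0],[0,0,0]],[[0,0,0],[0,0,0]],[[0,0,0],[0,0,0]]], "jaw": 0, "squeeze": 20}}

```text
clock: 17.0
tcp_pos: [0.5313, -0.0029, 0.0226]
eef_rot: [[0.1, 0.995, 0.001], [0.995, -0.1, -0.0], [0.0, 0.001, -1.0]]
wrist_force: [0.3, -0.0, 1.2]
finger_gap: 0.375
finger_force: 0.0
```

Emit:
{"api": "arm_command", "payload": {"rows": [[[0,0,0],[0,0,0]],[[0,0,0.2],[0,0,0]],[[0,0,0.2],[0,0,0]],[[0,0,0.13],[0,0,0]],[[0,0,0.06],[0,0,0]]]}}

```text
clock: 17.5
tcp_pos: [0.5302, -0.0028, -0.0084]
eef_rot: [[0.1, 0.995, -0.002], [0.995, -0.1, 0.0], [-0.0, -0.002, -1.0]]
wrist_force: [0.2, 0.1, -1.0]
finger_gap: 0.005
finger_force: 0.0
```

Emit:
{"api": "arm_command", "payload": {"rows": [[[0,0.1,0],[0,0,0]],[[0,0.1,0],[0,0,0]],[[0,0.1,0],[0,0,0]],[[0,0.1,0],[0,0,0]],[[0,0.1,0],[0,0,0]]]}}

```text
clock: 18.0
tcp_pos: [0.5563, -0.0055, -0.007]
eef_rot: [[0.1, 0.995, 0.0], [0.995, -0.1, -0.0], [-0.0, 0.0, -1.0]]
wrist_force: [-0.8, -0.5, 0.2]
finger_gap: 0.004
finger_force: 0.2
```

```bash
python3 - <<'E'
from h import *
from plant import manip
s=look(manip)
E
```

```text
t 18.0 jig [ 11.2 -26.4] z -7.0 yaw err -90.15 tilt [ 0.0004 -0.0001] F [-0.8 -0.5  0.2] gap 0.004
blk (305, 233, 30, 62) [ 31.2 -24.4] [33.2 13.9] yaw 1.1
blk (265, 165, 33, 66) [12.6  9.2] [31.2 14.4] yaw -0.7
blk (265, 90, 33, 70) [12.7 42.2] [29.7 13.9] yaw 0.6
```

Emit:
{"api": "arm_command", "payload": {"rows": [[[0,0.05,0],[0,0,0]],[[0,0.05,0],[0,0,0]],[[0,0.02,0],[0,0,0]],[[0,0.02,0],[0,0,0]],[[0,0,0],[0,0,0]]]}}

```text
clock: 18.55
tcp_pos: [0.5627, -0.0061, -0.0071]
eef_rot: [[0.1, 0.995, 0.0], [0.995, -0.1, -0.0], [-0.0, 0.0, -1.0]]
wrist_force: [-0.4, 0.6, 1.6]
finger_gap: 0.007
finger_force: 0.6
```

```bash
python3 - <<'E'
from h import *
from plant import manip
s=look(manip)
E
```

```text
t 18.55 jig [ 17.6 -26.4] z -7.1 yaw err -90.15 tilt [ 0.0001 -0.    ] F [-0.4  0.6  1.6] gap 0.007
blk (305, 233, 30, 63) [ 37.7 -24.5] [33.7 13.9] yaw 1.1
blk (251, 165, 32, 67) [12.5  9. ] [31.6 14.1] yaw 0.0
blk (250, 90, 33, 70) [12.6 42.2] [29.6 13.9] yaw 0.0
```

Emit:
{"api": "arm_command", "payload": {"rows": [[[0,0.01,0],[0,0,0]],[[0,0.01,0],[0,0,0]],[[0,0,0],[0,0,0]],[[0,0,0],[0,0,0]],[[0,0,0],[0,0,0]]]}}

```text
clock: 19.1
tcp_pos: [0.5636, -0.0062, -0.0072]
eef_rot: [[0.1, 0.995, 0.0], [0.995, -0.1, 0.0], [0.0, 0.0, -1.0]]
wrist_force: [-0.0, 0.9, 0.9]
finger_gap: 0.005
finger_force: 0.9
```

Emit:
{"api": "arm_command", "payload": {"rows": [[[0,0.01,0],[0,0,0]],[[0,0.01,0],[0,0,0]],[[0,0,0],[0,0,0]],[[0,0,0],[0,0,0]],[[0,0,0],[0,0,0]]]}}

```text
clock: 19.6
tcp_pos: [0.5638, -0.0062, -0.0073]
eef_rot: [[0.1, 0.995, -0.002], [0.995, -0.1, 0.0], [-0.0, -0.002, -1.0]]
wrist_force: [-5.3, -0.0, 4.7]
finger_gap: 0.002
finger_force: 3.6
```

Emit:
{"api": "arm_command", "payload": {"rows": [[[0,-0.2,0],[0,0,0]],[[0,-0.21,0],[0,0,0]],[[0,-0.21,0],[0,0,0]],[[0.35,0,0],[0,0,0]],[[0.35,0,0],[0,0,0]]]}}

```text
clock: 20.1
tcp_pos: [0.5365, 0.0319, -0.0071]
eef_rot: [[0.101, 0.995, -0.0], [0.995, -0.101, 0.0], [0.0, -0.0, -1.0]]
wrist_force: [-0.2, 0.2, 0.1]
finger_gap: 0.003
finger_force: 0.0
```

Emit:
{"api": "arm_command", "payload": {"rows": [[[0,0,0],[0,0,0]],[[0,0.15,0],[0,0,0]],[[0,0.12,0],[0,0,0]],[[0,0.12,0],[0,0,0]],[[0,0.1,0],[0,0,0]]]}}

```text
clock: 20.6
tcp_pos: [0.5623, 0.0287, -0.0072]
eef_rot: [[0.101, 0.995, 0.0], [0.995, -0.101, -0.0], [-0.0, 0.0, -1.0]]
wrist_force: [-0.1, -0.7, 1.0]
finger_gap: 0.004
finger_force: 0.5
```

Emit:
{"api": "arm_command", "payload": {"rows": [[[0,0.06,0],[0,0,0]],[[0,0.04,0],[0,0,0]],[[0,0,0],[0,0,0]],[[0,0,0],[0,0,0]],[[0,0,0],[0,0,0]]]}}

```text
clock: 21.1
tcp_pos: [0.5665, 0.0288, -0.0072]
eef_rot: [[0.1, 0.995, -0.0], [0.995, -0.1, 0.0], [0.0, -0.0, -1.0]]
wrist_force: [-0.1, -0.2, 0.3]
finger_gap: 0.005
finger_force: 0.0
```

```bash
python3 - <<'E'
from h import *
from plant import manip
s=look(manip)
E
```

```text
t 21.1 jig [18.   8.7] z -7.2 yaw err -90.14 tilt [-0.0001  0.    ] F [-0.1 -0.2  0.3] gap 0.005
blk (307, 235, 29, 62) [38.9  9.5] [33.1 13.4] yaw 1.2
blk (251, 167, 32, 68) [12.9 42.9] [32.2 14.1] yaw 0.0
```

Emit:
{"api": "arm_command", "payload": {"rows": [[[0,0.01,0],[0,0,0]],[[0,0.01,0],[0,0,0]],[[0,0,0],[0,0,0]],[[0,0,0],[0,0,0]],[[0,0,0],[0,0,0]]]}}

```text
clock: 21.65
tcp_pos: [0.5671, 0.0287, -0.0073]
eef_rot: [[0.1, 0.995, -0.001], [0.995, -0.1, 0.0], [-0.0, -0.001, -1.0]]
wrist_force: [-4.9, 0.2, 2.1]
finger_gap: 0.006
finger_force: 2.3
```

Emit:
{"api": "arm_command", "payload": {"rows": [[[0,0.01,0],[0,0,0]],[[0,0,0],[0,0,0]],[[0,0,0],[0,0,0]],[[0,0,0],[0,0,0]],[[0,0,0],[0,0,0]]]}}

```text
clock: 22.15
tcp_pos: [0.5672, 0.0286, -0.0074]
eef_rot: [[0.1, 0.995, -0.002], [0.995, -0.1, 0.0], [-0.0, -0.002, -1.0]]
wrist_force: [-7.5, 0.1, 3.6]
finger_gap: 0.004
finger_force: 3.6
```

Block 2 is against the rail. Block 1 gets the same push.

Emit:
{"api": "arm_command", "payload": {"rows": [[[0,-0.21,0],[0,0,0]],[[0,-0.21,0],[0,0,0]],[[0,-0.21,0],[0,0,0]],[[0.34,0,0],[0,0,0]],[[0.34,0,0],[0,0,0]]]}}

```text
clock: 22.65
tcp_pos: [0.5396, 0.0657, -0.0069]
eef_rot: [[0.101, 0.995, 0.001], [0.995, -0.101, -0.0], [0.0, 0.001, -1.0]]
wrist_force: [0.4, -0.4, 0.9]
finger_gap: 0.005
finger_force: 0.0
```

Emit:
{"api": "arm_command", "payload": {"rows": [[[0,0,0],[0,0,0]],[[0,0.15,0],[0,0,0]],[[0,0.12,0],[0,0,0]],[[0,0.12,0],[0,0,0]],[[0,0.1,0],[0,0,0]]]}}

```text
clock: 23.15
tcp_pos: [0.5652, 0.0625, -0.0072]
eef_rot: [[0.101, 0.995, 0.0], [0.995, -0.101, -0.0], [-0.0, 0.0, -1.0]]
wrist_force: [-0.7, 0.4, 0.1]
finger_gap: 0.012
finger_force: 0.2
```

Emit:
{"api": "arm_command", "payload": {"rows": [[[0,0.06,0],[0,0,0]],[[0,0.04,0],[0,0,0]],[[0,0.02,0],[0,0,0]],[[0,0.01,0],[0,0,0]],[[0,0,0],[0,0,0]]]}}

```text
clock: 23.65
tcp_pos: [0.5704, 0.0624, -0.0073]
eef_rot: [[0.1, 0.995, -0.001], [0.995, -0.1, -0.0], [-0.0, -0.001, -1.0]]
wrist_force: [-3.7, -0.0, 1.7]
finger_gap: 0.006
finger_force: 1.9
```

```bash
python3 - <<'E'
from h import *
from plant import manip
s=look(manip)
E
```

```text
t 23.65 jig [18.6 42.5] z -7.3 yaw err -90.14 tilt [-0.0013 -0.0001] F [-3.7 -0.   1.7] gap 0.006
blk (305, 235, 29, 62) [38.8 43.6] [33.5 13.3] yaw 2.5
```

All three blocks are now against the rail with gaps of a few millimetres. To close the gaps before clamping, I'll grip the last block near its top, above the rail, and slide it in +y.

Emit:
{"api": "arm_command", "payload": {"rows": [[[0,-0.1,0],[0,0,0]],[[0,0,-0.3],[0,0,0]],[[0,0,-0.3],[0,0,0]],[[-0.3,0,0],[0,0,0]],[[-0.35,0.1,0],[0,0,0]]], "jaw": 30}}

```text
clock: 24.2
tcp_pos: [0.568, 0.0294, 0.0239]
eef_rot: [[0.099, 0.995, 0.002], [0.995, -0.099, -0.0], [0.0, 0.002, -1.0]]
wrist_force: [-0.1, -0.4, 0.5]
finger_gap: 0.315
finger_force: 0.0
```

Emit:
{"api": "arm_command", "payload": {"rows": [[[-0.35,0.2,0],[0,0,0]],[[-0.35,0.18,0],[0,0,0]],[[0,0,0],[0,0,0]],[[0,0,0],[0,0,0]],[[0,0,0],[0,0,0]]]}}

```text
clock: 24.7
tcp_pos: [0.5828, -0.0064, 0.0229]
eef_rot: [[0.1, 0.995, -0.0], [0.995, -0.1, 0.0], [0.0, -0.0, -1.0]]
wrist_force: [-0.1, -0.6, 0.8]
finger_gap: 0.319
finger_force: 0.0
```

```bash
python3 - <<'E'
from h import *
from plant import manip
s=look(manip);print(to(s,(37.5,-25.5),1))
E
```

```text
t 24.7 jig [ 37.7 -24.7] z 22.9 yaw err -90.13 tilt [-0.0002  0.0001] F [-0.1 -0.6  0.8] gap 0.319
blk (346, 319, 15, 69) [  85.6 -101.2] [54.   8.1] yaw 6.5
blk (200, 318, 14, 57) [ -9.7 -95. ] [44.2  5.7] yaw -13.8
blk (266, 159, 27, 112) [38.3 -8.7] [65.  13.8] yaw 0.4
blk (266, 94, 28, 60) [38.5 42. ] [30.  13.9] yaw -0.7
[-0.016 -0.004  0.437]
```

Emit:
{"api": "arm_command", "payload": {"rows": [[[0,0,0.15],[0,0,0]],[[0,0,0.15],[0,0,0]],[[0,0,0.1],[0,0,0]],[[0,0,0.04],[0,0,0]],[[0,0,0],[0,0,0]]]}}

```text
clock: 25.25
tcp_pos: [0.5829, -0.0066, 0.0003]
eef_rot: [[0.1, 0.995, -0.001], [0.995, -0.1, 0.0], [-0.0, -0.001, -1.0]]
wrist_force: [-0.6, -0.6, -0.0]
finger_gap: 0.323
finger_force: 0.0
```

Emit:
{"api": "arm_command", "payload": {"rows": [[[0,0,0.02],[0,0,0]],[[0,0,0.02],[0,0,0]],[[0,0,0],[0,0,0]],[[0,0,0],[0,0,0]],[[0,0,0],[0,0,0]]]}}

```text
clock: 25.75
tcp_pos: [0.5832, -0.0067, -0.0011]
eef_rot: [[0.1, 0.995, 0.0], [0.995, -0.1, -0.0], [-0.0, 0.0, -1.0]]
wrist_force: [0.6, 0.8, -0.9]
finger_gap: 0.321
finger_force: 0.0
```

Emit:
{"api": "arm_command", "payload": {"rows": [[[0,0,0.02],[0,0,0]],[[0,0,0],[0,0,0]],[[0,0,0],[0,0,0]],[[0,0,0],[0,0,0]],[[0,0,0],[0,0,0]]]}}

```text
clock: 26.25
tcp_pos: [0.5832, -0.0066, -0.0021]
eef_rot: [[0.1, 0.995, 0.0], [0.995, -0.1, -0.0], [0.0, 0.0, -1.0]]
wrist_force: [-0.2, -0.4, 0.5]
finger_gap: 0.325
finger_force: 0.0
```

Emit:
{"api": "arm_command", "payload": {"rows": [[[0,0,0.02],[0,0,0]],[[0,0,0],[0,0,0]],[[0,0,0],[0,0,0]],[[0,0,0],[0,0,0]],[[0,0,0],[0,0,0]]]}}

```text
clock: 26.75
tcp_pos: [0.5833, -0.0067, -0.003]
eef_rot: [[0.1, 0.995, 0.0], [0.995, -0.1, -0.0], [-0.0, 0.0, -1.0]]
wrist_force: [-0.3, 1.2, 3.8]
finger_gap: 0.325
finger_force: 2.1
```

Emit:
{"api": "arm_command", "payload": {"rows": [[[0,0,0.02],[0,0,0]],[[0,0,0],[0,0,0]],[[0,0,0],[0,0,0]],[[0,0,0],[0,0,0]],[[0,0,0],[0,0,0]]]}}

```text
clock: 27.25
tcp_pos: [0.5834, -0.0067, -0.0032]
eef_rot: [[0.1, 0.995, 0.001], [0.995, -0.1, -0.0], [-0.0, 0.001, -1.0]]
wrist_force: [-5.5, 0.0, 14.6]
finger_gap: 0.318
finger_force: 7.4
```

Emit:
{"api": "arm_command", "payload": {"rows": [[[0,0,-0.03],[0,0,0]],[[0,0,0],[0,0,0]],[[0,0,0],[0,0,0]],[[0,0,0],[0,0,0]],[[0,0,0],[0,0,0]]], "jaw": 8, "squeeze": 6}}

```text
clock: 27.75
tcp_pos: [0.5826, -0.0066, -0.0029]
eef_rot: [[0.1, 0.995, -0.001], [0.995, -0.1, 0.0], [-0.0, -0.001, -1.0]]
wrist_force: [-3.4, -0.0, 3.0]
finger_gap: 0.147
finger_force: 6.1
```

```bash
python3 - <<'E'
from h import *
from plant import manip
s=look(manip);print(s['finger_force'])
E
```

```text
t 27.75 jig [ 37.5 -24.9] z -2.9 yaw err -90.15 tilt [-0.0013  0.0001] F [-3.4 -0.   3. ] gap 0.147
blk (239, 319, 9, 60) [ 17.8 -76.5] [39.6  4. ] yaw -5.2
blk (264, 168, 31, 126) [38.3 -8.6] [65.3 14. ] yaw 0.5
blk (263, 94, 33, 69) [38.3 41.8] [30.1 14.1] yaw 0.3
6.054884445620701
```

Emit:
{"api": "arm_command", "payload": {"rows": [[[0,0,-0.006],[0,0,0]],[[0.04,0,0],[0,0,0]],[[0.04,0,0],[0,0,0]],[[0.04,0,0],[0,0,0]],[[0.04,0,0],[0,0,0]]]}}

```text
clock: 28.3
tcp_pos: [0.5834, 0.0014, -0.0026]
eef_rot: [[0.1, 0.995, -0.001], [0.995, -0.1, -0.0], [-0.0, -0.001, -1.0]]
wrist_force: [-4.9, -2.5, -0.6]
finger_gap: 0.147
finger_force: 6.0
```

Emit:
{"api": "arm_command", "payload": {"rows": [[[0.01,0,0],[0,0,0]],[[0.01,0,0],[0,0,0]],[[0,0,0],[0,0,0]],[[0,0,0],[0,0,0]],[[0,0,0],[0,0,0]]]}}

```text
clock: 28.8
tcp_pos: [0.5836, 0.0024, -0.0026]
eef_rot: [[0.1, 0.995, -0.001], [0.995, -0.1, -0.0], [-0.0, -0.001, -1.0]]
wrist_force: [-4.5, -1.4, -0.5]
finger_gap: 0.147
finger_force: 6.0
```

```bash
python3 - <<'E'
from h import *
from plant import manip
s=look(manip);print(s['finger_force'])
E
```

```text
t 28.8 jig [ 37.6 -15.9] z -2.6 yaw err -90.14 tilt [-0.0012 -0.    ] F [-4.5 -1.4 -0.5] gap 0.147
blk (238, 320, 10, 56) [ 17.8 -67. ] [37.   3.9] yaw -5.4
blk (264, 111, 32, 183) [38.3 13.1] [90.9 14.2] yaw -0.2
6.0002705454826355
```

Emit:
{"api": "arm_command", "payload": {"rows": [[[0.01,0,0],[0,0,0]],[[0.01,0,0],[0,0,0]],[[0,0,0],[0,0,0]],[[0,0,0],[0,0,0]],[[0,0,0],[0,0,0]]]}}

```text
clock: 29.35
tcp_pos: [0.5836, 0.0034, -0.0026]
eef_rot: [[0.1, 0.995, -0.001], [0.995, -0.1, -0.0], [-0.0, -0.001, -1.0]]
wrist_force: [-3.9, -2.6, 0.4]
finger_gap: 0.148
finger_force: 6.0
```

Emit:
{"api": "arm_command", "payload": {"rows": [[[0.01,0,0],[0,0,0]],[[0.01,0,0],[0,0,0]],[[0,0,0],[0,0,0]],[[0,0,0],[0,0,0]],[[0,0,0],[0,0,0]]]}}

```text
clock: 29.85
tcp_pos: [0.5837, 0.0042, -0.0026]
eef_rot: [[0.1, 0.995, -0.001], [0.995, -0.1, -0.0], [-0.0, -0.001, -1.0]]
wrist_force: [-5.1, -3.9, -0.1]
finger_gap: 0.147
finger_force: 6.0
```

```bash
python3 - <<'E'
from h import *
from plant import manip
s=look(manip);print(s['finger_force'])
E
```

```text
t 29.85 jig [ 37.6 -14.1] z -2.6 yaw err -90.14 tilt [-0.0013 -0.0003] F [-5.1 -3.9 -0.1] gap 0.147
blk (239, 320, 9, 56) [ 17.8 -65.3] [37.   3.9] yaw -5.5
blk (264, 112, 32, 182) [38.2 14.7] [90.5 14.1] yaw -0.2
6.0016268491744995
```

Emit:
{"api": "arm_command", "payload": {"rows": [[[0.01,0,0],[0,0,0]],[[0.01,0,0],[0,0,0]],[[0,0,0],[0,0,0]],[[0,0,0],[0,0,0]],[[0,0,0],[0,0,0]]]}}

```text
clock: 30.4
tcp_pos: [0.5838, 0.0046, -0.0026]
eef_rot: [[0.1, 0.995, -0.001], [0.995, -0.1, -0.001], [-0.001, -0.001, -1.0]]
wrist_force: [-5.8, -7.3, 0.6]
finger_gap: 0.147
finger_force: 6.0
```

Emit:
{"api": "arm_command", "payload": {"rows": [[[0.01,0,0],[0,0,0]],[[0.01,0,0],[0,0,0]],[[0,0,0],[0,0,0]],[[0,0,0],[0,0,0]],[[0,0,0],[0,0,0]]]}}

```text
clock: 30.9
tcp_pos: [0.5839, 0.0056, -0.0026]
eef_rot: [[0.1, 0.995, -0.001], [0.995, -0.1, -0.001], [-0.001, -0.001, -1.0]]
wrist_force: [-5.9, -7.6, 0.3]
finger_gap: 0.15
finger_force: 6.0
```

```bash
python3 - <<'E'
from h import *
from plant import manip
s=look(manip);print(s['finger_force'])
E
```

```text
t 30.9 jig [ 37.6 -12.7] z -2.6 yaw err -90.13 tilt [-0.0013 -0.0011] F [-5.9 -7.6  0.3] gap 0.15
blk (239, 319, 9, 56) [ 17.7 -63.2] [36.9  3.8] yaw -6.1
blk (264, 116, 32, 180) [38.3 14.6] [90.  14.2] yaw -0.1
6.000402420759201
```

Further pushing only slipped the grip. The row stays put at 7.6 N, 90 mm long, so it is tight against the stop and pressed on the rail. Now the clamp.

Emit:
{"api": "arm_command", "payload": {"rows": [[[0,0,0],[0,0,0]],[[0,0,0],[0,0,0]],[[0,0,-0.05],[0,0,0]],[[0,0,-0.45],[0,0,0]],[[0,0,-0.5],[0,0,0]]], "jaw": 26}}

```text
clock: 31.45
tcp_pos: [0.5843, 0.0065, 0.0479]
eef_rot: [[0.1, 0.995, -0.001], [0.995, -0.1, 0.0], [0.0, -0.001, -1.0]]
wrist_force: [0.9, 1.0, 0.3]
finger_gap: 0.276
finger_force: 0.0
```

```bash
python3 - <<'E'
from h import *
from plant import manip
s=look(manip,.018,'pics/w7.png');print(to(s,(37.5,-148),75))
E
```

```text
t 31.45 jig [ 37.9 -11.7] z 47.9 yaw err -90.14 tilt [-0.0008  0.0002] F [0.9 1.  0.3] gap 0.276
blk (338, 319, 14, 68) [  85.4 -108.7] [59.9  8.6] yaw 5.1
blk (210, 318, 13, 54) [  -8.8 -100.8] [46.9  6.2] yaw -13.7
blk (267, 112, 25, 144) [38.  14.7] [90. 14.] yaw -0.6
[-2.725e+00 -2.000e-03 -5.420e-01]
```

View pics/w7.png

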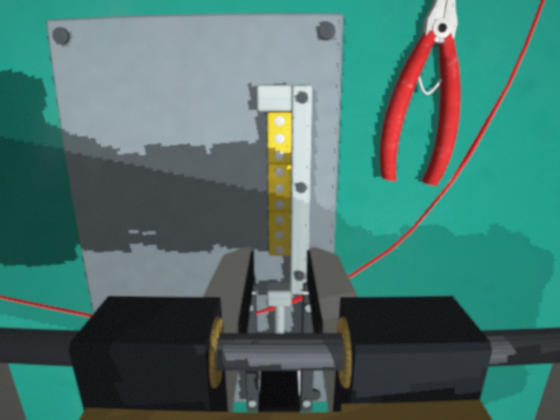

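The picture shows the three blocks as one tight column from (280,112) to (280,255), flush to the rail and against the stop. I'll move behind the clamp handle.

Emit:
{"api": "arm_command", "payload": {"rows": [[[0,0,-0.3],[0,0,0]],[[0,0,-0.24],[0,0,0]],[[-0.4,0,0],[0,0,0]],[[-0.5,0,0],[0,0,0]],[[-0.5,0,0],[0,0,0]]], "jaw": 0, "squeeze": 20}}

```text
clock: 32.0
tcp_pos: [0.5774, -0.0639, 0.075]
eef_rot: [[0.099, 0.995, 0.0], [0.995, -0.099, 0.0], [0.0, 0.0, -1.0]]
wrist_force: [0.5, 0.9, 0.3]
finger_gap: 0.005
finger_force: 0.0
```

Emit:
{"api": "arm_command", "payload": {"rows": [[[-0.5,0,0],[0,0,0]],[[-0.5,0,0],[0,0,0]],[[-0.325,0,0],[0,0,0]],[[0,0,0],[0,0,0]],[[0,0,0],[0,0,0]]]}}

```text
clock: 32.5
tcp_pos: [0.5708, -0.1288, 0.0747]
eef_rot: [[0.101, 0.995, -0.0], [0.995, -0.101, 0.0], [0.0, -0.0, -1.0]]
wrist_force: [-0.8, 0.0, -0.1]
finger_gap: 0.007
finger_force: 0.0
```

```bash
cat > depth.py <<'E'
from h import *
from plant import manip
s=manip.get_state();where(s);print(to(s,(37.5,-148),16))
c=manip.calibration('wrist');im,d=manip.grab_frame('wrist');T=c['cam_to_world']
yy,xx=np.mgrid[0:420,0:560];u=cv2.undistortPoints(np.stack([xx,yy],-1).reshape(-1,1,2).astype(float),c['intrinsics'],c['distortion']).reshape(-1,2)
P=(np.c_[u,np.ones(len(u))]*d.reshape(-1,1))@T[:3,:3].T+T[:3,3];j=w2j(P)
m=(P[:,2]>.058)&(P[:,2]<.07)&(np.abs(j[:,0]-37.5)<40)&(j[:,1]<-60)&(j[:,1]>-140)&(im.max(2).ravel()<70)
print('handle top',m.sum(),j[m].min(0).round(1) if m.any() else '',j[m].max(0).round(1) if m.any() else '')
E
python3 depth.py
```

```text
t 32.5 jig [  37.7 -147.7] z 74.7 yaw err -90.17 tilt [-0.0001  0.0003] F [-0.8  0.  -0.1] gap 0.007
[-0.006 -0.005  1.173]
handle top 1208 [  24.5 -126. ] [  50.6 -110.8]
```

Emit:
{"api": "arm_command", "payload": {"rows": [[[0,0,0.3],[0,0,0]],[[0,0,0.3],[0,0,0]],[[0,0,0.3],[0,0,0]],[[0,0,0.27],[0,0,0]],[[0,0,0],[0,0,0]]]}}

```text
clock: 33.05
tcp_pos: [0.5694, -0.1287, 0.0136]
eef_rot: [[0.1, 0.995, -0.004], [0.995, -0.1, 0.001], [0.001, -0.004, -1.0]]
wrist_force: [0.4, 0.6, 0.5]
finger_gap: 0.005
finger_force: 0.0
```

Emit:
{"api": "arm_command", "payload": {"rows": [[[0.08,0,0],[0,0,0]],[[0.08,0,0],[0,0,0]],[[0.04,0,0],[0,0,0]],[[0,0,0],[0,0,0]],[[0,0,0],[0,0,0]]]}}

```text
clock: 33.55
tcp_pos: [0.572, -0.1193, 0.0165]
eef_rot: [[0.1, 0.995, 0.001], [0.995, -0.1, -0.0], [-0.0, 0.001, -1.0]]
wrist_force: [0.6, -0.1, -0.6]
finger_gap: 0.006
finger_force: 0.0
```

```bash
python3 depth.py
```

```text
t 33.55 jig [  38.  -138.1] z 16.5 yaw err -90.14 tilt [ 0.0005 -0.0002] F [ 0.6 -0.1 -0.6] gap 0.006
[-0.197 -0.009  0.009]
handle top 2269 [  24.6 -130.8] [  50.6 -110.6]
```

Emit:
{"api": "arm_command", "payload": {"rows": [[[0.06,0,0],[0,0,0]],[[0.12,0,0],[0,0,0]],[[0.12,0,0],[0,0,0]],[[0.12,0,0],[0,0,0]],[[0.08,0,0],[0,0,0]]]}}

```text
clock: 34.1
tcp_pos: [0.5744, -0.0942, 0.0163]
eef_rot: [[0.1, 0.995, 0.0], [0.995, -0.1, -0.001], [-0.001, 0.0, -1.0]]
wrist_force: [-2.3, -6.4, 2.9]
finger_gap: 0.006
finger_force: 3.4
```

```bash
cat >> depth.py <<'E'
# handle front edge (+y): dark top plateau, per column median of max y
q=j[m];fr=[q[np.abs(q[:,0]-x)<1.5,1].max() for x in (30,34,38,42,46) if (np.abs(q[:,0]-x)<1.5).any()];print('front edge y',np.round(fr,1))
w=(P[:,2]>.02)&(P[:,2]<.032)&(j[:,0]>26)&(j[:,0]<49)&(j[:,1]<-30)&(j[:,1]>-130)&(d.ravel()>0)
print('carriage top front', np.percentile(j[w,1],[95,98,99.5]).round(1) if w.any() else '', 'z',np.median(P[w,2]) if w.any() else '')
cv2.imwrite('pics/last.png',im)
hsv=cv2.cvtColor(im,cv2.COLOR_BGR2HSV);y=cv2.inRange(hsv,(18,120,90),(38,255,255))
for k in blobs(y,1000):
    r=rect(c,k,.02);print('blk',w2j(r[:2]/1000).round(1),r[2:4])
E
python3 depth.py
```

```text
t 34.1 jig [  37.9 -112.9] z 16.3 yaw err -90.12 tilt [ 0.0001 -0.0007] F [-2.3 -6.4  2.9] gap 0.006
[-0.701 -0.007  0.006]
handle top 2253 [  24.6 -105.5] [ 50.7 -86.9]
front edge y [-87.4 -87.2 -87.3 -87.4 -87.6]
carriage top front [-33.7 -32.7 -31.8] z 0.02511415340601325
blk [38.1 -9.8] [40.4 13.9]
```

Emit:
{"api": "arm_command", "payload": {"rows": [[[0.08,0,0],[0,0,0]],[[0.08,0,0],[0,0,0]],[[0.08,0,0],[0,0,0]],[[0.07,0,0],[0,0,0]],[[0,0,0],[0,0,0]]]}}

```text
clock: 34.65
tcp_pos: [0.5759, -0.0797, 0.0163]
eef_rot: [[0.099, 0.995, 0.0], [0.995, -0.099, -0.002], [-0.002, 0.0, -1.0]]
wrist_force: [-2.9, -13.4, 3.1]
finger_gap: 0.007
finger_force: 6.6
```

```bash
python3 depth.py
```

```text
t 34.65 jig [ 38.  -98.4] z 16.3 yaw err -90.1 tilt [ 0.     -0.0019] F [ -2.9 -13.4   3.1] gap 0.007
[-0.992 -0.008  0.009]
handle top 2281 [ 24.6 -91.1] [ 50.7 -72.6]
front edge y [-72.7 -72.8 -72.9 -72.7 -72.9]
carriage top front [-31.9 -30.9 -30.4] z 0.025142515016045253
blk [38.2 -2.4] [54.4 14. ]
```

Emit:
{"api": "arm_command", "payload": {"rows": [[[0.02,0,0],[0,0,0]],[[0.02,0,0],[0,0,0]],[[0,0,0],[0,0,0]],[[0,0,0],[0,0,0]],[[0,0,0],[0,0,0]]]}}

```text
clock: 35.2
tcp_pos: [0.576, -0.0782, 0.0163]
eef_rot: [[0.1, 0.995, 0.0], [0.995, -0.1, -0.002], [-0.002, 0.0, -1.0]]
wrist_force: [-2.8, -12.7, 1.6]
finger_gap: 0.006
finger_force: 6.9
```

```bash
cat >> depth.py <<'E'
def prof(x,z,ys):
    w=np.array([np.r_[j2w((x,y)),z] for y in ys]);Ti=np.linalg.inv(T)
    p,_=cv2.projectPoints(w,cv2.Rodrigues(Ti[:3,:3])[0],Ti[:3,3],c['intrinsics'],c['distortion']);p=p.reshape(-1,2).astype(np.float32)
    return cv2.remap(im,p[:,0].copy(),p[:,1].copy(),cv2.INTER_LINEAR).reshape(-1,3).mean(1).round().astype(int)
ys=np.arange(-70,-44,1.)
print('y   ',ys.astype(int).tolist())
for x,z in [(14,.02),(16,.02),(18,.02),(57,.02),(59,.02),(61,.02),(27,.026),(30,.026),(45,.026),(48,.026)]: print(x,prof(x,z,ys).tolist())
E
python3 depth.py
```

```text
t 35.2 jig [ 38.  -96.9] z 16.3 yaw err -90.12 tilt [ 0.     -0.0021] F [ -2.8 -12.7   1.6] gap 0.006
[-1.023 -0.007  0.009]
handle top 2291 [ 24.6 -89.3] [ 50.7 -71.1]
front edge y [-71.1 -71.4 -71.2 -71.2 -71.3]
carriage top front [-32.2 -30.9 -30.4] z 0.025176649802160833
blk [38.2 -1.5] [55.9 14. ]
y    [-70, -69, -68, -67, -66, -65, -64, -63, -62, -61, -60, -59, -58, -57, -56, -55, -54, -53, -52, -51, -50, -49, -48, -47, -46, -45]
14 [53, 58, 59, 55, 48, 47, 46, 48, 48, 47, 47, 51, 81, 116, 89, 65, 74, 75, 75, 71, 62, 66, 88, 139, 155, 155]
16 [94, 99, 99, 99, 89, 59, 46, 45, 44, 45, 44, 49, 81, 115, 90, 73, 86, 87, 87, 82, 62, 44, 72, 128, 146, 150]
18 [96, 99, 99, 101, 93, 67, 46, 44, 45, 44, 44, 48, 82, 116, 91, 62, 86, 89, 88, 82, 60, 43, 59, 75, 84, 123]
57 [90, 97, 99, 98, 87, 61, 45, 44, 45, 45, 46, 45, 81, 116, 86, 47, 45, 43, 45, 63, 77, 118, 140, 161, 174, 177]
59 [97, 99, 99, 100, 94, 66, 45, 46, 47, 45, 44, 47, 82, 115, 87, 47, 45, 45, 45, 51, 52, 47, 107, 149, 153, 154]
61 [66, 80, 81, 73, 56, 47, 46, 44, 45, 54, 81, 89, 95, 117, 87, 47, 45, 44, 44, 49, 60, 84, 133, 152, 154, 153]
27 [112, 112, 112, 112, 112, 112, 112, 112, 110, 112, 114, 112, 108, 100, 96, 92, 83, 77, 76, 77, 76, 76, 77, 77, 77, 76]
30 [113, 113, 113, 113, 113, 114, 113, 113, 114, 113, 114, 113, 110, 101, 97, 94, 84, 77, 77, 76, 77, 77, 76, 77, 77, 77]
45 [112, 113, 113, 113, 113, 114, 113, 113, 113, 113, 112, 113, 111, 102, 97, 94, 89, 86, 86, 86, 86, 86, 87, 89, 99, 105]
48 [110, 109, 109, 109, 110, 109, 108, 108, 110, 110, 109, 109, 107, 100, 98, 102, 102, 102, 102, 102, 103, 103, 103, 106, 124, 112]
```

The white marks read at y = -57.0 and the carriage edge at about -57.4, so I'll trim by half a millimetre.

Emit:
{"api": "arm_command", "payload": {"rows": [[[0.01,0,0],[0,0,0]],[[0,0,0],[0,0,0]],[[0,0,0],[0,0,0]],[[0,0,0],[0,0,0]],[[0,0,0],[0,0,0]]]}}

```text
clock: 35.75
tcp_pos: [0.5761, -0.0777, 0.0163]
eef_rot: [[0.1, 0.995, -0.0], [0.995, -0.1, -0.002], [-0.002, 0.0, -1.0]]
wrist_force: [-3.1, -13.8, 2.4]
finger_gap: 0.007
finger_force: 7.0
```

```bash
python3 depth.py | grep -E "^t|front edge|blk|^27|^30"; python3 - <<'E'
from h import *
from plant import manip
for n in ('top','scene'):
    im0=np.load(f'pics/{n}0.npz')['im'];im,_=manip.grab_frame(n);c=manip.calibration(n)
    y=cv2.inRange(cv2.cvtColor(im,cv2.COLOR_BGR2HSV),(18,120,90),(38,255,255));y[330:]=0;y[:,350:]=0;y[:190]=0
    for k in blobs(y,40): r=rect(c,k,.02);print(n,'row',w2j(r[:2]/1000).round(1),r[2:])
    for i in (im0,im):   # red things: bottle spout, cutter
        h=cv2.cvtColor(i,cv2.COLOR_BGR2HSV);m=cv2.inRange(h,(0,150,90),(6,255,255))|cv2.inRange(h,(174,150,90),(180,255,255))
        m=m[150:240,180:310];print(n,'red',np.argwhere(m).mean(0).round(1),(m>0).sum())
E
```

```text
t 35.75 jig [ 38.  -96.4] z 16.3 yaw err -90.12 tilt [-0.     -0.0021] F [ -3.1 -13.8   2.4] gap 0.007
front edge y [-70.6 -70.7 -70.8 -70.9 -70.6]
blk [38.2 -1.3] [56.4 14.1]
27 [112, 112, 112, 112, 112, 111, 112, 112, 113, 112, 112, 111, 111, 104, 96, 93, 88, 80, 76, 76, 76, 77, 77, 76, 76, 76]
30 [112, 113, 113, 113, 114, 113, 111, 113, 113, 113, 113, 114, 113, 105, 97, 95, 90, 79, 77, 77, 76, 77, 77, 76, 77, 77]
top row [37.  13.4] [87.3 15.  84.2]
top red [35.1 70.8] 324
top red [35.1 70.9] 321
scene row [35.8 27.6] [62.3 18.2 85.2]
scene red [38.9 96.3] 260
scene red [39.5 96.3] 315
```

```bash
python3 -c "
from plant import manip
print(manip.job_done())"
```

```text
the job is handed in; nothing more can be done
None
```

I handed the job in at about 36 s: the three blocks sit tight along the rail and against the end stop, the clamp handle is held about 40 mm in, level with the white marks, and the bottle and cutter show no movement in a before/after image check (I didn't re-measure the spool, but the arm stayed clear of it).

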